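Lock the battery safe with its wing key

TASK

The lid of the grey battery safe is shut but not locked. Lock it with its own key, the one with the thick barrel and the flat wing: in the well in the lid, feel gently to and fro, without leaning on it, until the key drops over the hidden drive bar, and turn it clockwise as far as it goes. Then take the key out and leave it standing upright on its barrel on the worktop, without shifting the other key or anything else on the bench.

Things in the scene. Friction and masses are not known exactly. Their poses are not given: they have to be found in the camera images.
- key_center (a point): The safe's key, a loose metal wing key, 80 mm long, about 0.14 kg: the middle of its axis. x axis = from the slotted end to the wing, y = along the wing's width, z = across its thickness (up while it lies). It starts lying on its barrel, axis 14 mm up, wing level and 8 mm clear, pointing to the robot's left or left and away. It stands well on its slotted end, wing on top, 80 mm high.
- key_end (a point): Centre of the key's flat slotted end, on its axis, 40 mm from key_center, same axes. From here a thick octagonal barrel, 28 mm across flats (30 across corners), runs 50 mm. Across this end is a slot 11 mm wide, 13.5 mm deep, parallel to the wing's width (y).
- key_wing (a point): Centre of the key's flat wing, on its axis, 64 mm from key_end, same axes. The wing is 56 mm wide (y), 12 mm thick (z) and 32 mm high along the axis (48 to 80 mm from key_end).
- lock_mouth (a point): Centre of the mouth of the round key well (33 mm in diameter, straight) in the lid of the battery safe, on top of its raised ring, 74 mm above the worktop. z up, x towards the box's hinges, y across the box. The safe is a grey steel box, about 215 x 170 mm (x, y) over all, 68 mm high, fixed to the bench; its centre is 48 mm from here along +x.
- well_floor (a point): Floor of the key well, 38 mm below the mouth, same axes. A drive bar, 8 mm wide, 24 mm long, stands across it, its top 26.5 mm below the mouth. Its angle is hidden: at first along y, turned by up to 0.45 rad either way. A key over 0.12 rad off line stands on the bar; in line (either way round) it drops to the floor, and only the wing and 12 mm of barrel stay out, so it is held by the wing from above.
- lock (a joint): Turn of the lock, rad: 0 = open (start), 1.2 = locked, at its hard stop. Grows clockwise seen from above, against about 0.22 N m of friction, and stays where it is left. It drives the rod on the box's front down into its keep. The key has about 0.12 rad of play on the bar either way. Pressing on top of the bar has to stay light: a few newtons do, 40 N is too much.
- other_key_center (a point): Another cabinet's key, to be left alone: a thin hexagonal shank (16 mm across flats, 78 mm long) with a plain round T-bar (12 mm thick, 70 mm wide) at one end, lying flat; the point on its shank 42 mm from the free end, 8 mm up. x axis = along the shank towards the T-bar.
- flux_jar_mid (a point): Bystander: screw-top jar, 69 mm across and 78 mm high, its middle (39 mm up); stands upright.
- tweezers_mid (a point): Bystander: steel tweezers, 117 mm long, 12 mm wide, lying; its middle (5 mm up), long axis = y.
- tape_roll_mid (a point): Bystander: roll of tape lying flat, 62 mm across, 18 mm high; its middle.
- pcb_1_mid (a point): Bystander: small circuit board lying flat, 55 x 85 mm, parts up to 15 mm high; its middle.
- side_cutter_mid (a point): Bystander: pliers lying flat, 50 x 126 x 13 mm; their middle, long axis = y.
- solder_reel_mid (a point): Bystander: reel of solder wire standing on a flange, 60 mm across, 48 mm high; its middle.
- battery_block_mid (a point): Bystander: block battery standing upright, 18 x 26 x 48 mm; its middle.
- solvent_bottle_mid (a point): Bystander: pump bottle standing upright, 62 mm across, 123 mm high; its middle.
Things that resemble listed ones, but are neither listed nor needed, are in the scene too. What is shaped like the part that bears key_center but red is not meant.

How it is judged:
By the outcome, as a careful person would: the job done as asked, in the order asked, and still so for the second after the job is handed in, with the robot touching nothing.
It also fails if it takes over 72 s, if anything falls off the work surface, if the arm or the gripper's body presses on something with over 40 N, if the wrist force passes 120 N, or if a joint passes its speed limit or range.

ROBOT

A 6-joint arm with a two-finger parallel gripper is mounted at the origin on a cart in front of the work surface, level with it; the furniture and walls round the work are solid. World frame = base frame: x ahead of the robot, y to its left, z up, the work surface at z = 0. Lengths are in m, angles in degrees, forces in N, time in s.
With the tool pointing down it reaches from about 0.4 to 0.825 m from the base axis. Payload 7 kg.
Tool frame: the origin (TCP) lies midway between the tips of the shut fingers; the grasp point (between the pads) lies 19 mm behind it (ctrl.grasp_offset is the distance from the TCP to the grasp point, in m); z points along the fingers, x is the direction in which the jaws open and shut, and the axes are right-handed (so a half turn about z gives the same grasp; the last joint's range is limited). The gripper opens to 88 mm and grips with 3 to 60 N. Pads are 19 mm wide; open, the fingers measure 130 mm over their backs; the gripper's body (78 mm by 193 mm) begins 47 mm behind the grasp point.
Start: joints at [82.225, 20.546, 0.682, 0, -70.136, -16.507], TCP at [0.278, 0.615, 0.227] pointing down, gripper open.
Joint ranges: [-176.03, 176.03], [-82.01, 121.73], [-58.28, 71.71], [-173.87, 95.51], [-174.79, -0.11], [-173.66, 173.66]. Speed limits (degrees/s): [136.94, 136.94, 172.46, 180, 180, 180].

INTERFACE

Orientations are given as [roll, pitch, yaw] about the fixed x, y, z axes, in that order (R = Rz(yaw) Ry(pitch) Rx(roll)).
In Python, from plant import sensors, snapshot, order, ctrl gives the robot as it stands.
- The arm moves only by the tool send_rows, never from a script. Its argument "commands" is a list of rows, each a list of 3 entries, a list of its own where there are three numbers: the closure, from 0 (fully open) to 1 (shut), then the shift along the world's x, y, z in units of 0.25 m (1.0 is 0.25 m), then the turn, a rotation vector about the world's x, y, z in units of 360 degrees (1.0 is 360 degrees). In form: [[hand, [x, y, z], [ax, ay, az]], ...]. A call has 1 to 12 rows; each row shifts and turns the pose as measured when the row begins; what a row does not reach is not made up. A row lasts 1/10 s, in which the tool goes at most 50 mm and 8.59 degrees, less where a joint would pass 70% of its speed; a pose out of reach is approached as far as the arm can. A call with a number of a shift or a turn outside -1 to 1 is refused whole. A call with a gripper value outside its range is refused whole. The fingers move at their own pace and stop on an object; the grip force is fixed at half the most. Time passes only in rows, so rows that do not move let the fingers close. It gives the time, the measured TCP pose, the force and the opening at its end, in the units of the state.
- sensors.get_obs(): the state, without advancing time (a new reading comes with each control period).
- snapshot(name): name is "side" or "top" or "wrist"; returns a dict with "color" (400x640x3 uint8, blue, green, red), "z_map" (400x640 float32, m along the optical axis (not along the pixel's ray), 0 where there is no reading), "mtx" (3x3 intrinsics, pixels), "xyz" and "attitude" of the camera in the world. Camera axes: x right, y down, z forward; pixel columns grow to the right and rows downward; lengths in m; the calibration is good to about 2 mm. A picture is of the moment at which its call begins.
- order.close_job(): hands the job in, once; it reports no verdict.
The state is a dict: "clock": time; "joint_pos": joint angles; "qvel": joint speeds; "tau": joint torques, N m; "tool_pos": TCP position; "orientation": TCP orientation; "force": force on the tool from outside, world axes, zero at the start; "moment": the same for the moment, N m; "opening": finger opening in m.
Only numpy, scipy, OpenCV 4.12 (cv2) and the standard library are available. Lean on these libraries where they do the work, as an engineer would, in place of code of your own. Each camera call takes 0.05 s, during which the arm holds its last target.

## Working session

There is one attempt and no reset: what is moved stays moved. The work goes in short steps, Python scripts to look and compute and a tool call to move; the robot and the scene stay as the last step left them, time stands still between calls to the robot, and variables do not carry over. Pictures are saved under pics/ and viewed, and the job is handed in when it is done.

Besides the shell and the picture viewer there is one more tool, called after "Call:" by a JSON object that holds its "name" and its "arguments", one argument or row to a line. send_rows: Moves the arm, as the interface text tells. Its arguments: {"type":"object","properties":{"commands":{"type":"array","items":{"type":"array"}}},"required":["commands"]}

```bash
mkdir -p pics; ls; cat > h.py <<'E'
import numpy as np, cv2
from scipy.spatial.transform import Rotation as R
from plant import sensors, snapshot, order, ctrl
E
python3 - <<'E'
from h import *
import pickle
for n in ["top","side","wrist"]:
    s=snapshot(n); pickle.dump(s,open(n+"0.pkl","wb")); cv2.imwrite(f"pics/{n}0.png",s["color"])
    print(n,s["xyz"],s["attitude"],s["mtx"])
o=sensors.get_obs(); print(o); print(ctrl.grasp_offset)
E
```

```text
pics
top [0.50196439 0.14294496 0.97505446] [-176.6703741    -1.51480341  -89.64799968] [[421.5273253    0.         321.52849475]
 [  0.         421.5273253  202.1886587 ]
 [  0.           0.           1.        ]]
side [0.59171097 0.94540907 0.50249714] [-118.50599314    0.31468602  177.93498313] [[365.65142847   0.         316.53000169]
 [  0.         365.65142847 197.13877467]
 [  0.           0.           1.        ]]
wrist [0.34051419 0.58635381 0.383091  ] [ 1.65078413e+02 -6.71605889e-02 -1.14359383e+02] [[299.93251554   0.         320.96632986]
 [  0.         299.93251554 199.68518432]
 [  0.           0.           1.        ]]
{'clock': 0.15, 'joint_pos': array([ 8.22232721e+01,  2.05799754e+01,  6.45448327e-01, -1.54923648e-02,
       -7.01372506e+01, -1.65065575e+01]), 'qvel': array([-0.00219354, -0.08866441,  0.19596722,  0.19428827, -0.0563978 ,
       -0.02949695]), 'tau': array([ 1.60125960e-04, -5.83274460e+01,  2.93290633e+01,  7.00106978e+00,
        8.85783462e-03, -9.53419658e-05]), 'tool_pos': array([0.27746158, 0.61491348, 0.22585529]), 'orientation': array([-1.79993570e+02, -7.29581461e-02, -1.14288562e+02]), 'force': array([ 0.48931644, -0.32676523, -0.52936069]), 'moment': array([-0.01761363, -0.03325038,  0.03561078]), 'opening': 0.0876433631911098}
0.0188
```

View pics/top0.png

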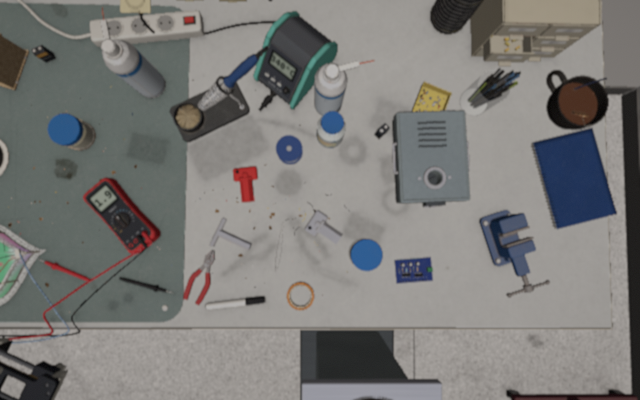

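View pics/side0.png

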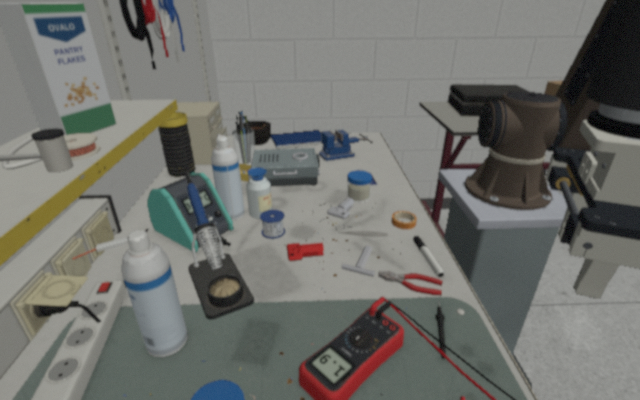

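View pics/wrist0.png

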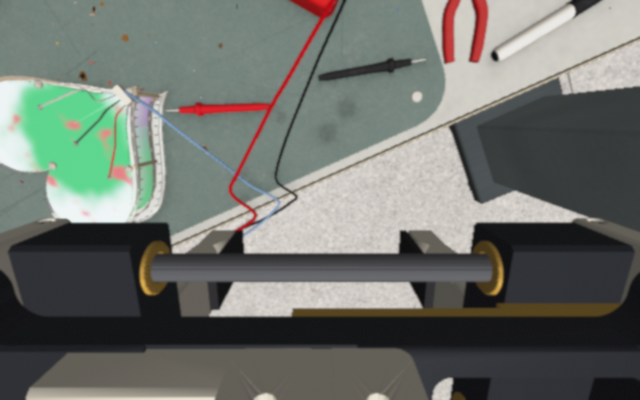

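```bash
python3 - <<'E'
import pickle,cv2,numpy as np
s=pickle.load(open("top0.pkl","rb"));c=s["color"]
a=cv2.resize(c[190:270,270:370],None,fx=6,fy=6,interpolation=cv2.INTER_CUBIC)
b=cv2.resize(c[100:215,380:480],None,fx=5,fy=5,interpolation=cv2.INTER_CUBIC)
cv2.imwrite("pics/t_key.png",a);cv2.imwrite("pics/t_box.png",b)
E
```

```text
(no output)
```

View pics/t_key.png

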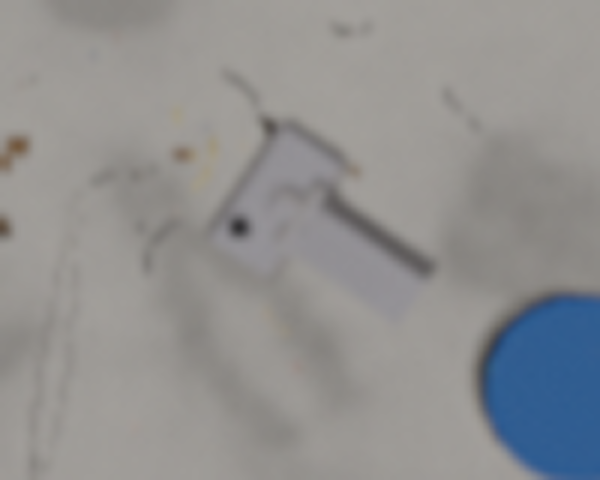

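View pics/t_box.png

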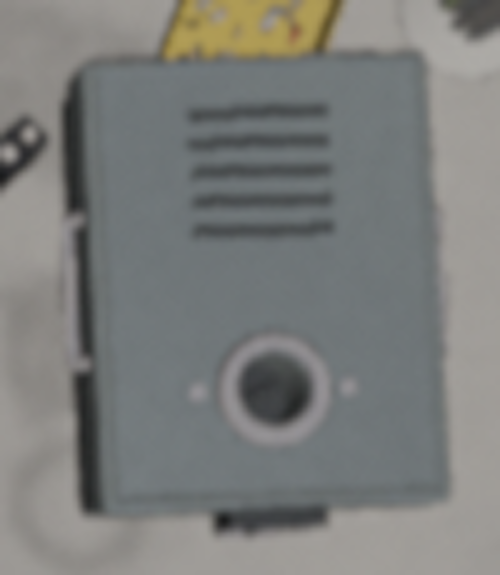

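```bash
cat >> h.py <<'E'
def ray(s,u,v):
    M=R.from_euler('xyz',s["attitude"],degrees=True).as_matrix()
    d=M@np.linalg.inv(s["mtx"])@np.array([u,v,1.0]); return d
def plane(s,u,v,z):
    d=ray(s,u,v); p=np.array(s["xyz"]); return p+d*(z-p[2])/d[2]
def cloud(s):
    z=s["z_map"]; v,u=np.mgrid[:z.shape[0],:z.shape[1]]
    M=R.from_euler('xyz',s["attitude"],degrees=True).as_matrix()
    d=np.stack([u,v,np.ones_like(u)],-1)@np.linalg.inv(s["mtx"]).T@M.T
    return np.array(s["xyz"])+d*z[...,None]
E
python3 - <<'E'
from h import *
import pickle
s=pickle.load(open("top0.pkl","rb"));P=cloud(s)
np.set_printoptions(precision=4,suppress=True)
f=lambda x,y:(270+x/6-.42,190+y/6-.42)
for n,x,y,z in [("wing topL",283,122,.02),("wing R",350,168,.02),("wing L",212,226,.02),("wing bot",270,276,.02),("end a",432,268,.014),("end b",395,322,.014)]:
    print(n,plane(s,*f(x,y),z))
g=lambda x,y:(380+x/5-.4,100+y/5-.4)
print("mouth",plane(s,*g(274,389),.074))
for n,x,y in [("bTL",85,62),("bTR",420,57),("bBR",447,495),("bBL",105,512)]: print(n,plane(s,*g(x,y),.068))
for n,x,y in [("sL",198,392),("sR",349,386)]: print(n,plane(s,*g(x,y),.068))
u,v=g(274,389);print("depth ring",P[int(v)-9,int(u)],P[int(v),int(u)+9],P[int(v),int(u)])
# key mask by depth
m=(P[...,2]>.008)&(s["z_map"]>0); m[:195]=0;m[240:]=0;m[:,:298]=0;m[:,350:]=0
cnt,lab,st,ce=cv2.connectedComponentsWithStats(m.astype(np.uint8))
print(st,ce)
print(np.round(P[205:240:2,300:350:3,2]*1000).astype(int))
E
```

```text
wing topL [0.5401 0.1288 0.02  ]
wing R [0.5229 0.1033 0.02  ]
wing L [0.5007 0.1552 0.02  ]
wing bot [0.482  0.1333 0.02  ]
end a [0.4853 0.0717 0.014 ]
end b [0.4648 0.0857 0.014 ]
mouth [ 0.6102 -0.1246  0.074 ]
bTL [ 0.7544 -0.0442  0.068 ]
bTR [ 0.7586 -0.1927  0.068 ]
bBR [ 0.5652 -0.2019  0.068 ]
bBL [ 0.5566 -0.0521  0.068 ]
sL [ 0.6093 -0.0931  0.068 ]
sR [ 0.6125 -0.1594  0.068 ]
depth ring [ 0.6305 -0.1237  0.0749] [ 0.6109 -0.1426  0.0765] [ 0.6139 -0.1308  0.0503]
[[     0      0    640    400 255420]
 [   304    210     39     30    580]] [[319.4951 199.438 ]
 [321.6655 226.7931]]
[[ -2  -1   0   2  -1   1   2   1   2  -1   0   2  -3   3   2   1   2]
 [  3   1   3   2   1   1   4   1   3   0   2   2  -2   1   1   4   1]
 [  2   2  -3  -1   3   0   2   0   1  -3   2   3   0   0  -2  -3   1]
 [  3  -3   2   4  -1  -1  20   3  -2   3   3   3  -1   0   1  -3   0]
 [  1  -3   0   2   0  23  20  20  -2   0   1  -1  -3   0   3  -1  -2]
 [ -2   1   1   0   0  17  22  20  19  -2  -1  -3   2   4   2  -1   1]
 [  3  -1  -1   1  17  21  19  21  19  18   1   0   0 975   3   2   1]
 [  1   1  -1   0  20  20  19  24  18   1   1   0   0   2  -1   1   2]
 [ -2   1   1  15  21  20  20  19  21  -1   0  -1  -1   2   1   1   1]
 [ -2  -1   2  24  21  20  23  25  26   0   1   4  -1   2   2   0  -4]
 [ -2   3  18  21  21  22  21  23  29  24   2  -2   0   3  -1   1   0]
 [  2  -3  23  22  19  20  26  28  26  26  22   7   3   1  -2   1  -2]
 [  1   4  20  21  20  19  21  29  29  25  29  22  -3   0  -2   0  -1]
 [ -3   2  17  24  21  21  24  26  28  30  31  27  23  -3   5  -1   2]
 [  1   0   0  15 975  23   2  24  27  31  26  28  25  21   0   1   0]
 [  1  -2   0  -3  14  18  -1   1  22  24  28  33  27  27   1  -1   1]
 [  4   4   1   2   1   1   3  -2  -1  20  28  29  32  28   5   1   2]
 [  2   4   2  -2   1   1   2  -2   1   0  23  26  28  28  -2  -2   1]]
```

```bash
python3 - <<'E'
from h import *
import pickle
np.set_printoptions(precision=4,suppress=True)
s=pickle.load(open("wrist0.pkl","rb"))
T=R.from_euler('xyz',[-179.9935,-.07296,-114.2886],degrees=True).as_matrix()
print("cam in tool",T.T@(np.array(s["xyz"])-[.27746,.61491,.22586]))
C=R.from_euler('xyz',s["attitude"],degrees=True).as_matrix()
print(T.T@C)
s=pickle.load(open("top0.pkl","rb"));P=cloud(s);c=s["color"]
hsv=cv2.cvtColor(c,cv2.COLOR_BGR2HSV)
for n,(u,v),z in [("jar",(366,254),.078),("reel",(290,149),.048),("jar2",(331,125),.07),("bottle",(330,75),.12),("other key",(232,234),.01),("red",(246,183),.02),("tape",(300,295),.018),("pcb",(413,270),.01),("holder",(210,110),.03),("batt?",(382,130),.02)]:
    print(n,plane(s,u,v,z), P[v,u,2])
E
```

```text
cam in tool [ 0.0003 -0.0692 -0.1572]
[[ 1.     -0.0012 -0.0004]
 [ 0.0012  0.9662  0.2576]
 [ 0.0001 -0.2576  0.9662]]
jar [0.4449 0.0244 0.078 ] 0.07482638476767134
reel [0.6736 0.1894 0.048 ] 0.044586709804100066
jar2 [0.7232 0.0998 0.07  ] 0.12078949913891102
bottle [0.8157 0.1047 0.12  ] 0.21634538371173861
other key [0.4843 0.3207 0.01  ] 0.00897362875991714
red [0.5999 0.2895 0.02  ] 0.026198524431053527
tape [0.3489 0.165  0.018 ] 0.001504217123116658
pcb [ 0.4046 -0.0923  0.01  ] 0.004428329902047445
holder [0.7638 0.3716 0.03  ] 0.014268088916817412
batt? [ 0.7252 -0.0202  0.02  ] 0.04714401792723366
```

Call:
{"name": "send_rows", "arguments": {
  "commands": [
    [0,[0.078,-0.16,0.03],[0,0,-0.0234]],
    [0,[0.078,-0.16,0.03],[0,0,-0.0234]],
    [0,[0.078,-0.16,0.01],[0,0,-0.0234]],
    [0,[0.078,-0.16,0.01],[0,0,-0.0234]],
    [0,[0.078,-0.16,0.01],[0,0,-0.0234]],
    [0,[0.078,-0.16,0.01],[0,0,-0.0234]],
    [0,[0.078,-0.16,0.01],[0,0,-0.0234]],
    [0,[0.078,-0.16,0.01],[0,0,-0.0234]],
    [0,[0.078,-0.16,0.01],[0,0,-0.0234]],
    [0,[0.078,-0.16,0.01],[0,0,-0.0234]],
    [0,[0.078,-0.16,0.01],[0,0,-0.0234]],
    [0,[0.04,-0.08,0],[0,0,-0.0234]]
  ]
}}

```text
clock: 1.35
tool_pos: [0.5037, 0.1379, 0.2605]
orientation: [-179.9, -0.4, 142.6]
force: [1.2, 0.0, 0.4]
opening: 0.0874
```

```bash
python3 - <<'E'
from h import *
import pickle
o=sensors.get_obs(); print(np.round(o["joint_pos"],3),np.round(o["tool_pos"],4),np.round(o["orientation"],2))
s=snapshot("wrist"); pickle.dump(s,open("w1.pkl","wb")); cv2.imwrite("pics/w1.png",s["color"])
E
```

```text
[ 36.605   5.003 -14.993  -0.346 -70.185 -73.903] [0.5037 0.1379 0.2605] [-179.92   -0.36  142.58]
```

View pics/w1.png

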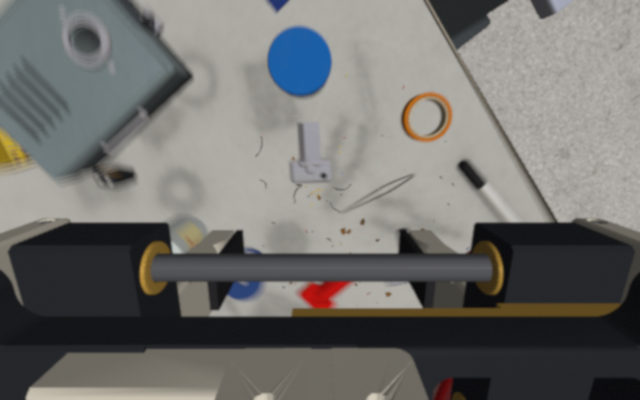

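```bash
python3 - <<'E'
from h import *
import pickle
s=pickle.load(open("w1.pkl","rb"));c=s["color"]
cv2.imwrite("pics/w1k.png",cv2.resize(c[110:200,270:350],None,fx=6,fy=6,interpolation=cv2.INTER_CUBIC))
cv2.imwrite("pics/w1l.png",cv2.resize(c[0:90,40:130],None,fx=6,fy=6,interpolation=cv2.INTER_CUBIC))
E
```

```text
(no output)
```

View pics/w1k.png

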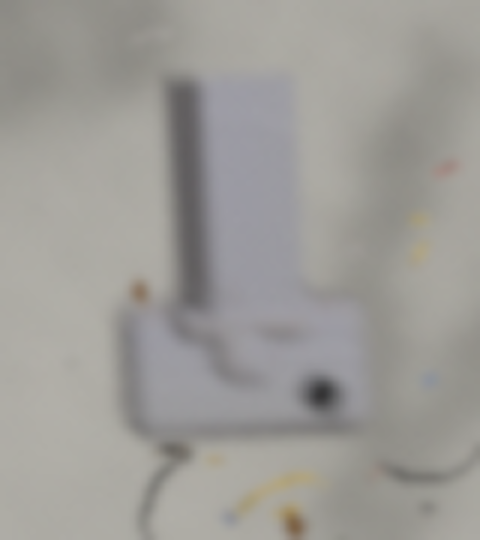

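View pics/w1l.png

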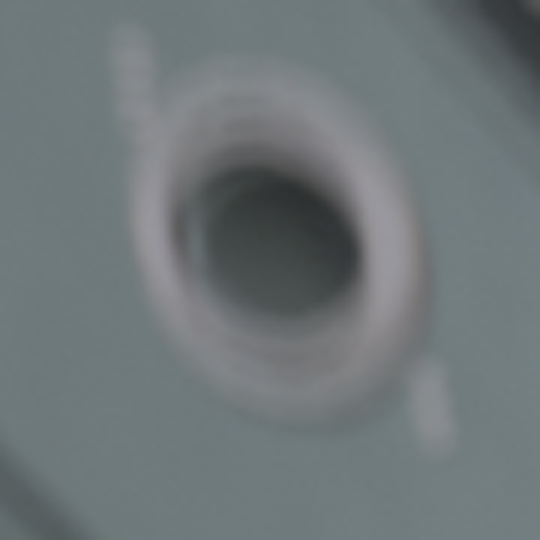

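```bash
python3 - <<'E'
from h import *
import pickle
np.set_printoptions(precision=4,suppress=True)
s=pickle.load(open("w1.pkl","rb"))
f=lambda x,y:(270+x/6-.42,110+y/6-.42)
g=lambda n,x,y,z:print(n,plane(s,*f(x,y),z)) or plane(s,*f(x,y),z)
a=g("wL in",128,306,.02);b=g("wR in",368,306,.02);c=g("wL out",135,430,.02);d=g("wR out",368,428,.02)
e1=g("endL",167,78,.014);e2=g("endR",294,78,.014)
e3=g("barL wing",183,300,.014);e4=g("barR wing",300,300,.014)
t=(c+d)/2;e=(e1+e2)/2;i=(a+b)/2; k=(e3+e4)/2
for n,v in [("end-wingtop",t-e),("end-wingin",i-e),("bar",k-e),("width",a-b),("width o",c-d),("enddiam",e1-e2)]: print(n,np.linalg.norm(v),np.degrees(np.arctan2(v[1],v[0])))
P=cloud(s); f2=lambda x,y:(40+x/6-.42,y/6-.42)
print("mouth",plane(s,*f2(285,245),.074))
E
```

```text
wL in [0.5235 0.1006 0.02  ]
wR in [0.4815 0.1329 0.02  ]
wL out [0.5398 0.1232 0.02  ]
wR out [0.498  0.1548 0.02  ]
endL [0.4866 0.0675 0.014 ]
endR [0.4647 0.0843 0.014 ]
barL wing [0.5138 0.1073 0.014 ]
barR wing [0.4931 0.1233 0.014 ]
end-wingtop 0.07677936710476445 55.573927487500804
end-wingin 0.049264824799948044 56.667383439799295
bar 0.048237101101045364 54.80639550821595
width 0.05303507610810198 -37.5443298097165
width o 0.052408556052970755 -37.07301386787442
enddiam 0.027591762531695048 -37.49279016827175
mouth [ 0.6042 -0.127   0.074 ]
```

Call:
{"name": "send_rows", "arguments": {
  "commands": [
    [0,[0,0,0],[0.001,0,0.007]],
    [0,[0.01,-0.01,-0.05],[-0.0182,0.0128,0]],
    [0,[0.01,-0.01,-0.05],[-0.0182,0.0128,0]],
    [0,[0,0,-0.05],[-0.0182,0.0128,0]],
    [0,[0,0,-0.05],[-0.0182,0.0128,0]],
    [0,[0,0,-0.05],[-0.0182,0.0128,0]]
  ]
}}

```text
clock: 2.0
tool_pos: [0.5115, 0.127, 0.2046]
orientation: [-139.8, 0.4, 144.0]
force: [1.1, -0.2, 1.0]
opening: 0.0877
```

```bash
python3 - <<'E'
from h import *
o=sensors.get_obs(); print(np.round(o["joint_pos"],3).tolist(),np.round(o["tool_pos"],4),np.round(o["orientation"],2))
T=R.from_euler('xyz',o["orientation"],degrees=True).as_matrix();print(np.round(T,3))
E
```

```text
[41.584, 29.883, -2.848, 8.381, -96.695, -79.73] [0.5115 0.127  0.2046] [-139.78    0.44  144.02]
[[-0.809  0.453 -0.375]
 [ 0.587  0.615 -0.526]
 [-0.008 -0.646 -0.764]]
```

```bash
cat > kin.py <<'E'
from h import *
from scipy.optimize import least_squares
D=[([82.2233,20.57998,.64545,-.0155,-70.1373,-16.5066],[.27746,.61491,.22586],[-179.9936,-.07296,-114.28856]),
([36.605,5.003,-14.993,-.346,-70.185,-73.903],[.5037,.1379,.2605],[-179.92,-.36,142.58]),
([41.584,29.883,-2.848,8.381,-96.695,-79.73],[.5115,.127,.2046],[-139.78,.44,144.02])]
def fk(q,p):
    a1,d,H,L1,e,L2,t=p; q=np.radians(q); f=q[1]-q[2]
    wc=np.array([a1+L1*np.sin(q[1])+e*np.sin(f)+L2*np.cos(f), d, H+L1*np.cos(q[1])+e*np.cos(f)-L2*np.sin(f)])
    Z=lambda a:R.from_euler('z',a).as_matrix(); Y=lambda a:R.from_euler('y',a).as_matrix(); X=lambda a:R.from_euler('x',a).as_matrix()
    # forearm frame x along forearm, pitched down by f
    A=Z(q[0])@Y(f)@X(S4*q[3])@Y(-q[4])@X(S6*q[5])
    # tool z = A x ; 
    T=A@np.array([[0,0,1],[0,1,0],[-1,0,0]])@OFF
    return Z(q[0])@wc+t*T[:,2],T
S4=S6=1; OFF=np.eye(3)
if __name__=="__main__":
    for S4 in (1,-1):
      for S6 in (1,-1):
        O=[]
        for q,p,o in D:
            OFF=np.eye(3); _,T=fk(q,[0]*7); O.append(T.T@R.from_euler('xyz',o,degrees=True).as_matrix())
        print(S4,S6,[np.degrees((R.from_matrix(O[0]).inv()*R.from_matrix(x)).magnitude()).round(2) for x in O]); print(O[0].round(3))
E
python3 kin.py
```

```text
1 1 [np.float64(0.0), np.float64(115.02), np.float64(129.0)]
[[ 0.838 -0.545 -0.   ]
 [ 0.545  0.838  0.   ]
 [-0.    -0.     1.   ]]
1 -1 [np.float64(0.0), np.float64(0.67), np.float64(16.78)]
[[ 1. -0.  0.]
 [ 0.  1.  0.]
 [-0. -0.  1.]]
-1 1 [np.float64(0.0), np.float64(114.8), np.float64(126.45)]
[[ 0.839 -0.545 -0.   ]
 [ 0.545  0.839  0.   ]
 [ 0.    -0.     1.   ]]
-1 -1 [np.float64(0.0), np.float64(0.01), np.float64(0.01)]
[[ 1.  0. -0.]
 [-0.  1.  0.]
 [ 0. -0.  1.]]
```

```bash
cat > fit.py <<'E'
import kin; from kin import *
kin.S4=kin.S6=-1
x0=np.array([0.0,-.19,.3,.45,0,.45,.3])
w=np.array([.05,1,.1,.1,.1,.1,.1])*0.002/.1
def res(p): return np.concatenate([(fk(q,p)[0]-np.array(x))for q,x,_ in D]+[(p-x0)*np.array([.003,0.0001,.003,.003,.01,.003,.003])])
r=least_squares(res,x0)
if __name__=="__main__":
    print(r.x.round(4)); 
    for q,x,_ in D: print(((fk(q,r.x)[0]-x)*1000).round(2))
E
python3 fit.py
```

```text
[ 0.1247 -0.1917  0.1677  0.6019 -0.0267  0.3404  0.3647]
[-0.08 -0.14 -0.57]
[0.13 0.07 0.58]
[ 0.03 -0.03 -0.02]
```

```bash
cat > ik.py <<'E'
import kin; from kin import *; from fit import r
P=r.x; lo=np.array([-176.03,-82.01,-58.28,-173.87,-174.79,-173.66]); hi=np.array([176.03,121.73,71.71,95.51,-.11,173.66])
def ik(pos,T,q0):
    f=lambda q:np.concatenate([(fk(q,P)[0]-pos)*5,(R.from_matrix(T).inv()*R.from_matrix(fk(q,P)[1])).as_rotvec()])
    s=least_squares(f,np.clip(q0,lo+1,hi-1),bounds=(lo,hi),max_nfev=60); return s.x,np.abs(s.fun).max()
def tool(phi,down,flip):
    # tool z points at azimuth phi (deg), 'down' deg below horizontal; jaw x horizontal
    a,b=np.radians(phi),np.radians(down)
    z=np.array([np.cos(a)*np.cos(b),np.sin(a)*np.cos(b),-np.sin(b)])
    x=np.array([-np.sin(a),np.cos(a),0])*flip  # flip=+1: x at phi+90
    return np.stack([x,np.cross(z,x),z],1)
E
python3 - <<'E'
from ik import *
q0=np.array(D[2][0])
for down in (40,):
 for flip in (1,-1):
  for phi in (0,20,40,60,80,100):
   for (x,y) in ((.5,.2),(.52,.24),(.55,.2)):
    T=tool(phi,down,flip); pos=np.array([x,y,.066])+T[:,2]*.008
    best=None
    for s in (q0,np.array([40,40,0,0,-20,-80]),np.array([40,40,0,0,-20,90]),np.array([40,40,0,-90,-60,0]),np.array([40,40,0,-140,-60,0]),np.array([40,40,0,60,-60,0])):
        q,e=ik(pos,T,s)
        if best is None or e<best[1]: best=(q,e)
    print(down,flip,phi,(x,y),best[0].round(0),round(best[1],3))
E
```

```text
40 1 0 (0.5, 0.2) [ 67.  23. -58.  84. -35. 117.] 0.275
40 1 0 (0.52, 0.24) [ 70.  28. -58.  92. -39. 106.] 0.202
40 1 0 (0.55, 0.2) [ 64.  27. -58.  96. -38. 109.] 0.212
40 1 20 (0.5, 0.2) [ 57.  14. -58.  96. -21. 138.] 0.384
40 1 20 (0.52, 0.24) [ 65.  18. -58.  96. -29. 129.] 0.318
40 1 20 (0.55, 0.2) [  36.   23.  -58. -174.  -26.   73.] 0.301
40 1 40 (0.5, 0.2) [  32.   21.  -58. -148.  -24.   68.] 0.305
40 1 40 (0.52, 0.24) [  38.   23.  -58. -162.  -27.   77.] 0.276
40 1 40 (0.55, 0.2) [  30.   27.  -58. -155.  -33.   78.] 0.222
40 1 60 (0.5, 0.2) [  20.   32.  -58. -126.  -44.   81.] 0.171
40 1 60 (0.52, 0.24) [  25.   33.  -58. -135.  -45.   84.] 0.138
40 1 60 (0.55, 0.2) [  19.   36.  -58. -134.  -49.   89.] 0.099
40 1 80 (0.5, 0.2) [  15.   39.  -58. -118.  -53.   97.] 0.036
40 1 80 (0.52, 0.24) [  20.   40.  -58. -125.  -54.   98.] 0.006
40 1 80 (0.55, 0.2) [  14.   39.  -52. -115.  -51.   92.] 0.0
40 1 100 (0.5, 0.2) [ 13.  39. -44. -87. -50.  81.] 0.0
40 1 100 (0.52, 0.24) [ 17.  39. -41. -89. -50.  77.] 0.0
40 1 100 (0.55, 0.2) [ 12.  40. -36. -80. -51.  71.] 0.0
40 -
[... 421 characters left out ...]
1 40 (0.52, 0.24) [  38.   23.  -58. -162.  -27. -103.] 0.276
40 -1 40 (0.55, 0.2) [  30.   27.  -58. -155.  -33. -102.] 0.222
40 -1 60 (0.5, 0.2) [  20.   32.  -58. -126.  -44.  -99.] 0.171
40 -1 60 (0.52, 0.24) [  25.   33.  -58. -135.  -45.  -96.] 0.138
40 -1 60 (0.55, 0.2) [  19.   36.  -58. -134.  -49.  -91.] 0.099
40 -1 80 (0.5, 0.2) [  15.   39.  -58. -118.  -53.  -83.] 0.036
40 -1 80 (0.52, 0.24) [  20.   40.  -58. -125.  -54.  -82.] 0.006
40 -1 80 (0.55, 0.2) [  14.   39.  -52. -115.  -51.  -88.] 0.0
40 -1 100 (0.5, 0.2) [ 13.  39. -44. -87. -50. -99.] 0.0
40 -1 100 (0.52, 0.24) [  17.   39.  -41.  -89.  -50. -103.] 0.0
40 -1 100 (0.55, 0.2) [  12.   40.  -36.  -80.  -51. -109.] 0.0
```

```bash
python3 - <<'E'
from ik import *
import pickle
s=pickle.load(open("w1.pkl","rb"))
for n,u,v in (("tw tip",412,177),("tw other",338,211),("marker",465,170),("red nearest",350,283)): print(n,plane(s,u,v,.005).round(3))
s=pickle.load(open("top0.pkl","rb"))
for n,u,v in (("red tip",256,200),("red R",258,168),("ok end",251,245)): print(n,plane(s,u,v,.01).round(3))
q=np.array([12,40,-36,-80,-51,71.])
for x,y in ((.55,.16),(.56,.19)):
  for phi in (95,100,110):
    for z in (.066,.16):
      T=tool(phi,40,1); q2,e=ik(np.array([x,y,z])+T[:,2]*.008,T,q); print(x,y,phi,z,q2.round(0),round(e,4))
E
```

```text
tw tip [0.406 0.222 0.005]
tw other [0.518 0.199 0.005]
marker [0.342 0.259 0.005]
red nearest [0.572 0.303 0.005]
red tip [0.562 0.268 0.01 ]
red R [0.636 0.264 0.01 ]
ok end [0.46  0.277 0.01 ]
0.55 0.16 95 0.066 [  8.  39. -38. -83. -50.  74.] 0.0
0.55 0.16 95 0.16 [  8.  28. -32. -70. -55.  53.] 0.0
0.55 0.16 100 0.066 [  8.  40. -35. -75. -52.  70.] 0.0
0.55 0.16 100 0.16 [  8.  29. -29. -65. -58.  51.] 0.0
0.55 0.16 110 0.066 [  9.  41. -27. -63. -57.  64.] 0.0
0.55 0.16 110 0.16 [  9.  32. -22. -56. -65.  50.] 0.0
0.56 0.19 95 0.066 [ 11.  39. -38. -85. -50.  73.] 0.0
0.56 0.19 95 0.16 [ 11.  28. -32. -72. -53.  52.] 0.0
0.56 0.19 100 0.066 [ 11.  40. -34. -77. -52.  69.] 0.0
0.56 0.19 100 0.16 [ 11.  30. -28. -66. -57.  50.] 0.0
0.56 0.19 110 0.066 [ 11.  41. -26. -65. -57.  63.] 0.0
0.56 0.19 110 0.16 [ 11.  32. -21. -58. -64.  49.] 0.0
```

Call:
{"name": "send_rows", "arguments": {
  "commands": [
    [0,[-0.003,0,-0.12],[0,0,0.002]],
    [0,[-0.003,0,-0.12],[0,0,0.001]],
    [0,[-0.003,0,-0.12],[0,0,0]],
    [0,[-0.002,0,-0.12],[0,0,0]],
    [0,[0,0,-0.12],[0,0,0]],
    [0,[0,0,-0.06],[0,0,0]],
    [0,[0,0,0],[0,0,0]]
  ]
}}

```text
clock: 2.7
tool_pos: [0.5065, 0.128, 0.0239]
orientation: [-138.5, 0.2, 145.4]
force: [-0.2, 0.5, 0.6]
opening: 0.0875
```

Call:
{"name": "send_rows", "arguments": {
  "commands": [
    [0,[0.003,-0.006,-0.03],[0,0,0]],
    [0,[0.003,-0.006,-0.02],[0,0,0]],
    [0,[0,0,-0.006],[0,0,0]],
    [0,[0,0,0],[0,0,0]]
  ]
}}

```text
clock: 3.1
tool_pos: [0.5101, 0.1258, 0.012]
orientation: [-138.7, 0.3, 145.4]
force: [-0.5, 0.3, 0.8]
opening: 0.0878
```

```bash
python3 - <<'E'
from h import *
for n in("wrist","side"):
    s=snapshot(n); cv2.imwrite(f"pics/g_{n}.png",s["color"] if n=="wrist" else cv2.resize(s["color"][140:290,250:450],None,fx=4,fy=4))
E
```

```text
(no output)
```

View pics/g_wrist.png

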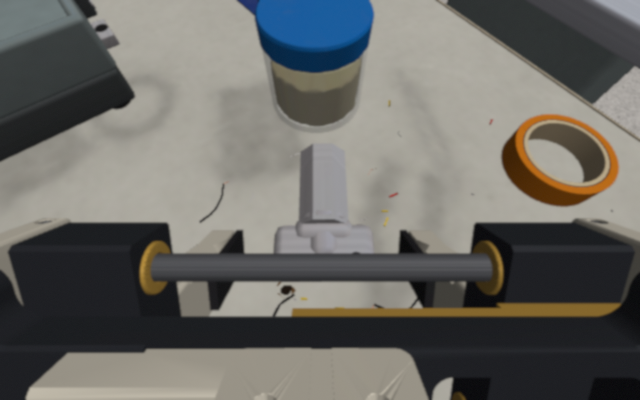

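View pics/g_side.png

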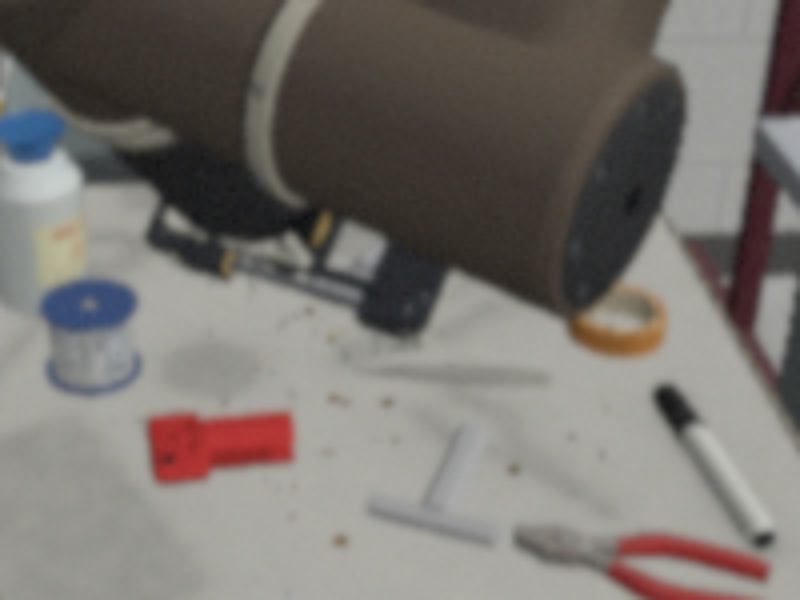

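Call:
{"name": "send_rows", "arguments": {
  "commands": [
    [0,[0,0,-0.008],[0,0,0]],
    [0.5,[0,0,0],[0,0,0]],
    [0.5,[0,0,0],[0,0,0]],
    [0.6,[0,0,0],[0,0,0]],
    [0.6,[0,0,0],[0,0,0]],
    [0.6,[0,0,0],[0,0,0]]
  ]
}}

```text
clock: 3.8
tool_pos: [0.5106, 0.1265, 0.0111]
orientation: [-138.9, 0.3, 145.4]
force: [-0.9, 0.2, -0.3]
opening: 0.056
```

Call:
{"name": "send_rows", "arguments": {
  "commands": [
    [1,[0,0,0.04],[0,0,0]],
    [1,[0,0,0.12],[0,0,0]],
    [1,[0,0,0.12],[0,0,0]],
    [1,[0,0,0.12],[0,0,0]],
    [1,[0,0,0.12],[0,0,0]],
    [1,[0,0,0.12],[0,0,0]],
    [1,[0,0,0],[0,0,0]]
  ]
}}

```text
clock: 4.5
tool_pos: [0.5092, 0.1257, 0.1789]
orientation: [-138.8, 0.2, 145.4]
force: [0.6, -0.3, -1.8]
opening: 0.0561
```

```bash
python3 - <<'E'
from h import *
s=snapshot("wrist"); cv2.imwrite(f"pics/g2.png",s["color"])
o=sensors.get_obs(); print(o["joint_pos"].round(1),o["opening"],o["tool_pos"])
E
```

```text
[ 42.1  31.4  -5.    8.9 -94.  -79.4] 0.05579192289436684 [0.50843698 0.12546111 0.17709346]
```

View pics/g2.png

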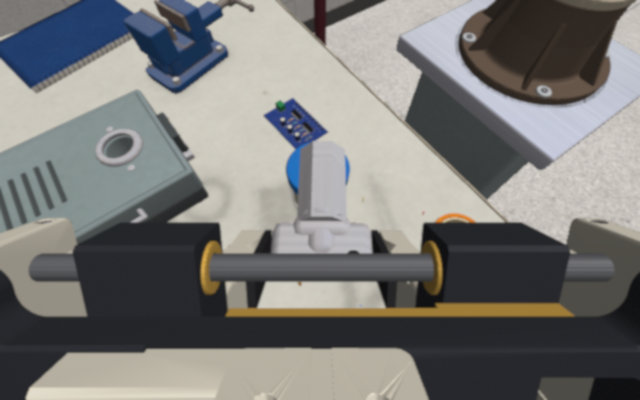

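```bash
python3 - <<'E'
from ik import *
o=sensors.get_obs();T=R.from_euler('xyz',o["orientation"],degrees=True).as_matrix()
Td=tool(105,90,1); rv=(R.from_matrix(Td)*R.from_matrix(T).inv()).as_rotvec(degrees=True); print(rv,np.linalg.norm(rv))
Tf=tool(105,41.2,1); rv2=(R.from_matrix(Tf)*R.from_matrix(Td).inv()).as_rotvec(degrees=True); print(rv2)
print((rv/8/360).round(4),(rv2/6/360).round(4))
# wing pos in tool
w=T.T@(np.array([.511,.129,.014])-np.array([.5106,.1265,.0111])); print(w, Tf@w)
E
```

```text
[41.92254329 -7.07771004 47.46676997] 63.72352678454038
[ 4.71371803e+01  1.26303694e+01 -1.63938219e-15]
[ 0.0146 -0.0025  0.0165] [ 0.0218  0.0058 -0.    ]
[ 0.0010825  -0.00019611 -0.00368914] [-0.00029376 -0.00308613  0.00228244]
```

Call:
{"name": "send_rows", "arguments": {
  "commands": [
    [1,[0.026,0.018,0.015],[0.0146,-0.0025,0.0165]],
    [1,[0.026,0.018,0.015],[0.0146,-0.0025,0.0165]],
    [1,[0.026,0.018,0.015],[0.0146,-0.0025,0.0165]],
    [1,[0.026,0.018,0.015],[0.0146,-0.0025,0.0165]],
    [1,[0.026,0.018,0.015],[0.0146,-0.0025,0.0165]],
    [1,[0.026,0.018,0.015],[0.0146,-0.0025,0.0165]],
    [1,[0.026,0.018,0.015],[0.0146,-0.0025,0.0165]],
    [1,[0.026,0.018,0.015],[0.0146,-0.0025,0.0165]]
  ]
}}

```text
clock: 5.35
tool_pos: [0.5562, 0.1623, 0.1997]
orientation: [179.3, 0.3, -162.9]
force: [-0.8, -0.2, -2.2]
opening: 0.0555
```

Call:
{"name": "send_rows", "arguments": {
  "commands": [
    [1,[0,0,0],[0.0218,0.0058,0]],
    [1,[0,0,0],[0.0218,0.0058,0]],
    [1,[0,0,0],[0.0218,0.0058,0]],
    [1,[0,0,0],[0.0218,0.0058,0]],
    [1,[0,0,0],[0.0218,0.0058,0]],
    [1,[0,0,0],[0.0218,0.0058,0]],
    [1,[0,0,0],[0,0,0]]
  ]
}}

```text
clock: 6.05
tool_pos: [0.5545, 0.1628, 0.1994]
orientation: [128.3, 2.7, -164.1]
force: [-0.5, -1.3, -1.5]
opening: 0.0553
```

```bash
python3 - <<'E'
from ik import *
import pickle
o=sensors.get_obs();T=R.from_euler('xyz',o["orientation"],degrees=True).as_matrix()
print(o["joint_pos"].round(1),o["tool_pos"].round(4)); print(T.round(3))
for n in("wrist","side","top"):
    s=snapshot(n); pickle.dump(s,open(f"u_{n}.pkl","wb")); cv2.imwrite(f"pics/u_{n}.png",s["color"])
E
```

```text
[ -0.2  24.8   2.5 -49.8 -86.6  29.3] [0.5545 0.1628 0.1994]
[[-0.96  -0.205 -0.188]
 [-0.274  0.585  0.763]
 [-0.047  0.784 -0.619]]
```

View pics/u_side.png

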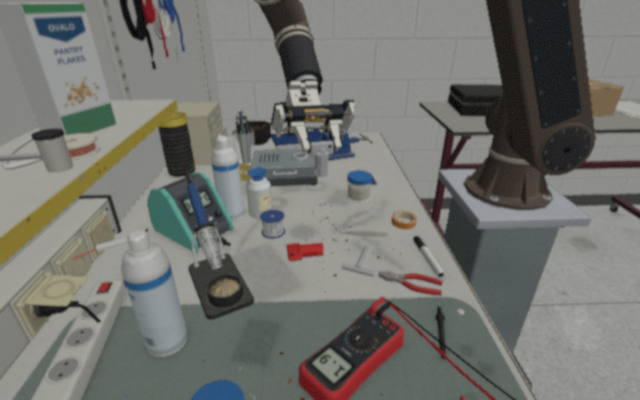

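View pics/u_wrist.png

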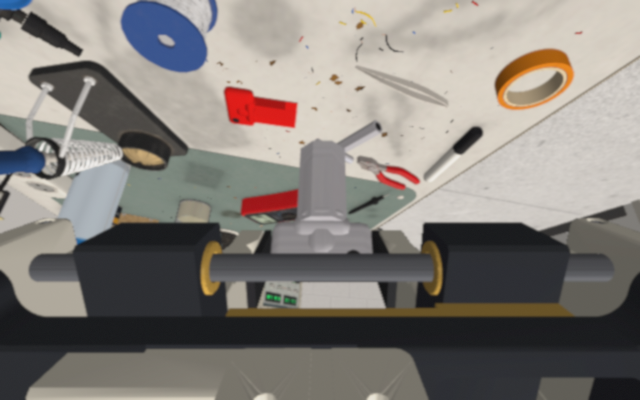

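```bash
python3 - <<'E'
from ik import *
import pickle
o=sensors.get_obs();T=R.from_euler('xyz',o["orientation"],degrees=True).as_matrix()
Tg=R.from_euler('xyz',[-138.9,.3,145.4],degrees=True).as_matrix()
for a in (54,55,56):
    h=np.array([np.cos(np.radians(a)),np.sin(np.radians(a)),0]); 
    print(a,(T@Tg.T@h).round(3),(T@Tg.T@np.array([-h[1],h[0],0])).round(3),(T@Tg.T@np.array([0,0,1])).round(3))
c=cv2.imread("pics/u_side.png"); cv2.imwrite("pics/u_s.png",cv2.resize(c[80:200,260:370],None,fx=6,fy=5*6/5,interpolation=cv2.INTER_CUBIC)[:600])
E
```

```text
54 [-0.017 -0.047  0.999] [-0.958 -0.286 -0.03 ] [ 0.287 -0.957 -0.04 ]
55 [-0.033 -0.052  0.998] [-0.957 -0.285 -0.047] [ 0.287 -0.957 -0.04 ]
56 [-0.05  -0.057  0.997] [-0.957 -0.284 -0.064] [ 0.287 -0.957 -0.04 ]
```

View pics/u_s.png

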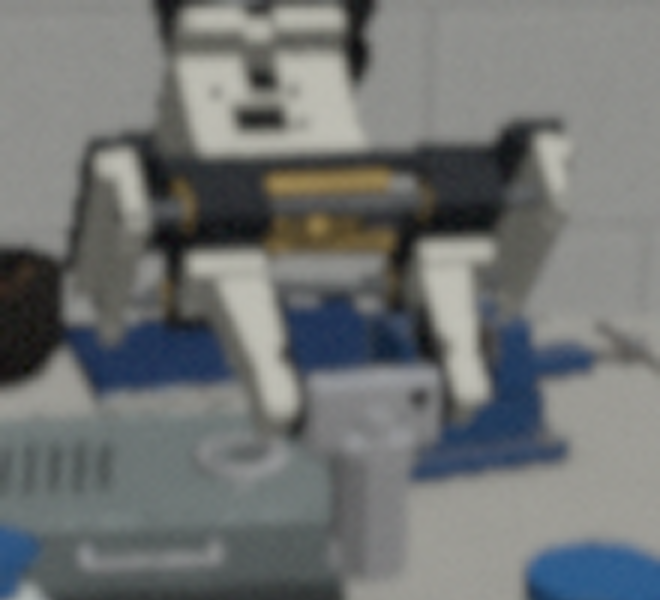

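Call:
{"name": "send_rows", "arguments": {
  "commands": [
    [1,[0,0,0],[-0.0086,0.0064,0]],
    [1,[0.01,0,-0.09],[0,0,0]],
    [1,[0.01,0,-0.09],[0,0,0]],
    [1,[0,0,-0.09],[0,0,0]],
    [1,[0,0,-0.09],[0,0,0]],
    [1,[0,0,-0.09],[0,0,0]],
    [1,[0,0,0],[0,0,0]]
  ]
}}

```text
clock: 6.9
tool_pos: [0.5573, 0.1734, 0.089]
orientation: [131.9, 0.6, -162.8]
force: [-1.3, -0.1, -2.0]
opening: 0.0559
```

```bash
python3 - <<'E'
from ik import *
import pickle
o=sensors.get_obs();T=R.from_euler('xyz',o["orientation"],degrees=True).as_matrix()
Tg=R.from_euler('xyz',[-138.9,.3,145.4],degrees=True).as_matrix()
print(o["joint_pos"].round(1),o["tool_pos"].round(4),o["force"].round(1))
u=Tg.T@np.array([np.cos(np.radians(55.4)),np.sin(np.radians(55.4)),0]);u[0]=0;u/=np.linalg.norm(u); print((T@u).round(3),T[:,0].round(3))
s=snapshot("side");pickle.dump(s,open("u2.pkl","wb"));c=s["color"];cv2.imwrite("pics/u2.png",cv2.resize(c[110:230,260:370],None,fx=5,fy=5,interpolation=cv2.INTER_CUBIC)[:600])
E
```

```text
[  3.   31.8  -0.6 -47.7 -77.9  33.8] [0.5573 0.1734 0.089 ] [-1.3 -0.1 -2. ]
[-0.013  0.01   1.   ] [-0.955 -0.296 -0.01 ]
```

View pics/u2.png

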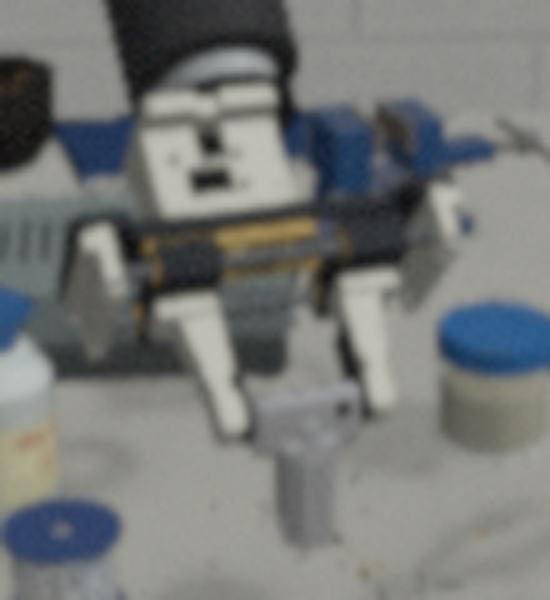

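Call:
{"name": "send_rows", "arguments": {
  "commands": [
    [1,[0,0,-0.03],[0,0.0015,0]],
    [1,[0,0,-0.03],[0,0,0]],
    [1,[0,0,-0.02],[0,0,0]],
    [1,[0,0,0],[0,0,0]]
  ]
}}

```text
clock: 7.35
tool_pos: [0.5595, 0.1744, 0.0721]
orientation: [131.9, 0.4, -162.7]
force: [0.6, 0.9, -1.6]
opening: 0.0556
```

Call:
{"name": "send_rows", "arguments": {
  "commands": [
    [1,[0,0,-0.008],[0,0,0]],
    [1,[0,0,0],[0,0,0]]
  ]
}}

```text
clock: 7.55
tool_pos: [0.5599, 0.1742, 0.0706]
orientation: [131.9, 0.5, -162.7]
force: [-0.7, 0.6, -1.7]
opening: 0.0557
```

Call:
{"name": "send_rows", "arguments": {
  "commands": [
    [1,[0,0,-0.016],[0,0,0]],
    [1,[0,0,-0.008],[0,0,0]],
    [1,[0,0,0],[0,0,0]]
  ]
}}

```text
clock: 7.85
tool_pos: [0.5603, 0.174, 0.0647]
orientation: [131.9, 0.6, -162.7]
force: [-0.8, -0.0, -2.0]
opening: 0.0558
```

Call:
{"name": "send_rows", "arguments": {
  "commands": [
    [1,[0,0,-0.01],[0,0,0]],
    [1,[0,0,0],[0,0,0]]
  ]
}}

```text
clock: 8.05
tool_pos: [0.5603, 0.1739, 0.062]
orientation: [131.9, 0.6, -162.7]
force: [-0.5, 0.6, -1.7]
opening: 0.0555
```

Call:
{"name": "send_rows", "arguments": {
  "commands": [
    [1,[0,0,-0.01],[0,0,0]],
    [1,[0,0,0],[0,0,0]]
  ]
}}

```text
clock: 8.25
tool_pos: [0.5608, 0.1741, 0.0612]
orientation: [131.8, 0.7, -162.6]
force: [0.1, 0.5, -1.6]
opening: 0.0558
```

Call:
{"name": "send_rows", "arguments": {
  "commands": [
    [1,[0,0,-0.008],[0,0,0]],
    [1,[0,0,0],[0,0,0]]
  ]
}}

```text
clock: 8.45
tool_pos: [0.5612, 0.1743, 0.0612]
orientation: [131.8, 0.8, -162.6]
force: [0.3, 0.0, -1.9]
opening: 0.0558
```

Call:
{"name": "send_rows", "arguments": {
  "commands": [
    [1,[0,0,-0.008],[0,0,0]],
    [1,[0,0,0],[0,0,0]]
  ]
}}

```text
clock: 8.65
tool_pos: [0.5615, 0.1743, 0.0611]
orientation: [131.7, 0.9, -162.5]
force: [-0.5, -0.3, -1.8]
opening: 0.0556
```

```bash
python3 - <<'E'
from ik import *
import pickle
o=sensors.get_obs();T=R.from_euler('xyz',o["orientation"],degrees=True).as_matrix()
Tg=R.from_euler('xyz',[-138.9,.3,145.4],degrees=True).as_matrix()
print(o["joint_pos"].round(1),o["tool_pos"].round(4),o["force"].round(1),o["moment"].round(2),o["tau"].round(1))
u=Tg.T@np.array([np.cos(np.radians(55.4)),np.sin(np.radians(55.4)),0]);u[0]=0;u/=np.linalg.norm(u); print((T@u).round(3),T[:,0].round(3))
s=snapshot("side");pickle.dump(s,open("u3.pkl","wb"));c=s["color"];cv2.imwrite("pics/u3.png",cv2.resize(c[110:230,260:370],None,fx=5,fy=5,interpolation=cv2.INTER_CUBIC)[:600])
print(plane(s,260+306/5,110+548/5,0))
E
```

```text
[  2.8  34.3  -0.7 -48.2 -76.4  36.3] [0.5615 0.1743 0.0611] [-0.5 -0.3 -1.8] [-2.79 -0.91 -0.01] [ -0.  -69.7  22.4   1.8  -1.9   0. ]
[-0.018  0.005  1.   ] [-0.954 -0.3   -0.016]
[0.55344756 0.14285692 0.        ]
```

View pics/u3.png

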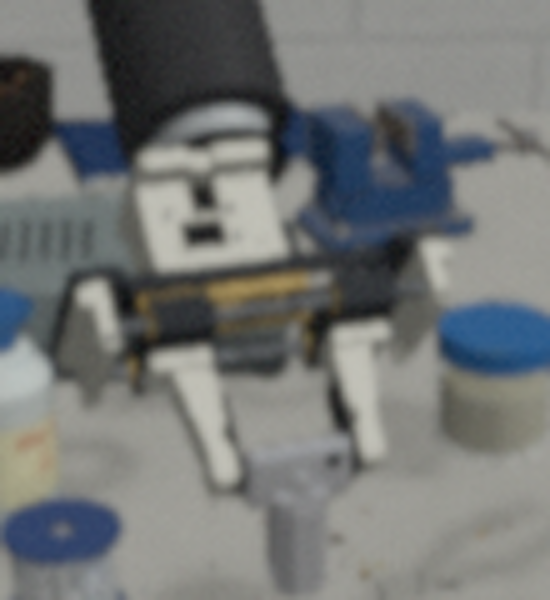

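Call:
{"name": "send_rows", "arguments": {
  "commands": [
    [1,[0,0,-0.012],[0,-0.002,0]]
  ]
}}

```text
clock: 8.8
tool_pos: [0.5609, 0.1747, 0.0606]
orientation: [131.8, 1.6, -162.3]
force: [-5.4, -9.7, 37.5]
opening: 0.0556
```

Call:
{"name": "send_rows", "arguments": {
  "commands": [
    [1,[0,0,0.001],[0,0.004,0]],
    [1,[0,0,0],[0,0,0]]
  ]
}}

```text
clock: 9.0
tool_pos: [0.5609, 0.1746, 0.0613]
orientation: [131.3, 0.3, -162.4]
force: [0.2, 0.2, -1.4]
opening: 0.0558
```

Call:
{"name": "send_rows", "arguments": {
  "commands": [
    [0.4,[0,0,0],[0,0,0]],
    [0.3,[0,0,0],[0,0,0]],
    [0.2,[0,0,0],[0,0,0]],
    [0,[0,0,0],[0,0,0]],
    [0,[0,0,0],[0,0,0]],
    [0,[0,0,0],[0,0,0]]
  ]
}}

```text
clock: 9.6
tool_pos: [0.5604, 0.1751, 0.0596]
orientation: [131.3, 0.2, -162.4]
force: [0.2, -0.4, 0.0]
opening: 0.0856
```

```bash
python3 - <<'E'
from ik import *
import pickle
o=sensors.get_obs();T=R.from_euler('xyz',o["orientation"],degrees=True).as_matrix()
print(o["tool_pos"].round(4),T[:,2].round(3),o["opening"])
s=snapshot("side");pickle.dump(s,open("u4.pkl","wb"));c=s["color"];cv2.imwrite("pics/u4.png",cv2.resize(c[110:230,260:370],None,fx=5,fy=5,interpolation=cv2.INTER_CUBIC)[:600])
E
```

```text
[0.5604 0.1751 0.0596] [-0.225  0.716 -0.66 ] 0.08564716345672108
```

View pics/u4.png

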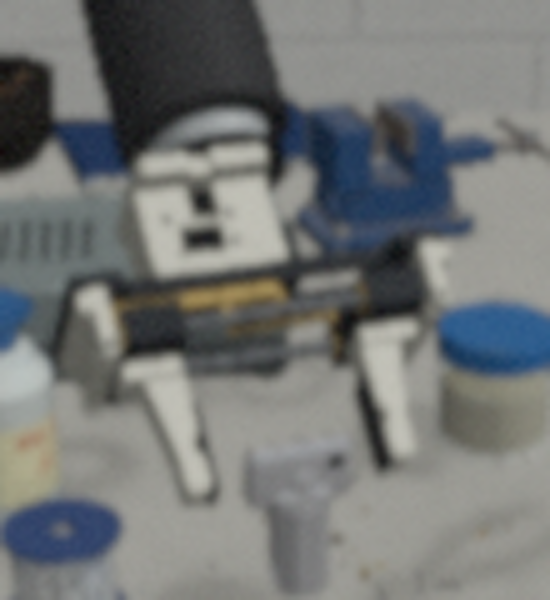

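Call:
{"name": "send_rows", "arguments": {
  "commands": [
    [0,[0.036,-0.115,0.106],[0,0,0]],
    [0,[0.036,-0.115,0.106],[0,0,0]],
    [0,[0.036,-0.115,0.106],[0,0,0]],
    [0,[0,0,0.12],[0,0,0]],
    [0,[0,0,0.1],[-0.02,-0.006,0]],
    [0,[0,0,0.05],[-0.022,-0.007,0]],
    [0,[0,0,0],[-0.022,-0.007,0]],
    [0,[0,0,0],[-0.022,-0.007,0]],
    [0,[0,0,0],[-0.022,-0.007,0]],
    [0,[0,0,0],[-0.02,-0.006,0]],
    [0,[0,0,0],[0,0,0]]
  ]
}}

```text
clock: 10.75
tool_pos: [0.5849, 0.0817, 0.2064]
orientation: [-179.2, 0.3, -163.5]
force: [0.5, -0.4, 0.2]
opening: 0.0872
```

```bash
python3 - <<'E'
from ik import *
import pickle
o=sensors.get_obs();T=R.from_euler('xyz',o["orientation"],degrees=True).as_matrix()
print(o["tool_pos"].round(4),T.round(3),o["joint_pos"].round(1))
for n in("wrist","top"):
    s=snapshot(n);pickle.dump(s,open(f"r_{n}.pkl","wb"));cv2.imwrite(f"pics/r_{n}.png",s["color"])
E
```

```text
[0.5849 0.0817 0.2064] [[-0.959 -0.284  0.008]
 [-0.284  0.959 -0.011]
 [-0.005 -0.013 -1.   ]] [ 27.4  13.2 -12.7   0.9 -63.9 -11.3]
```

View pics/r_wrist.png

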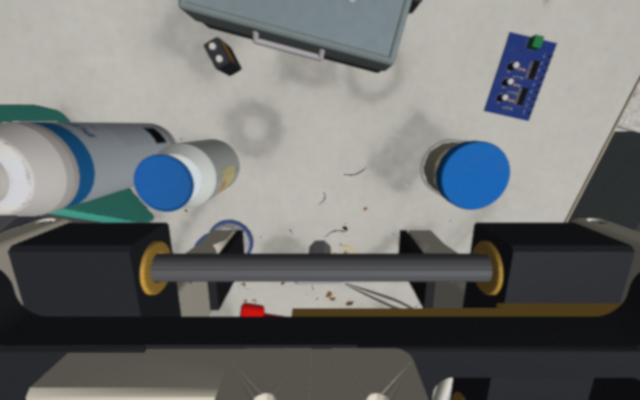

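View pics/r_top.png

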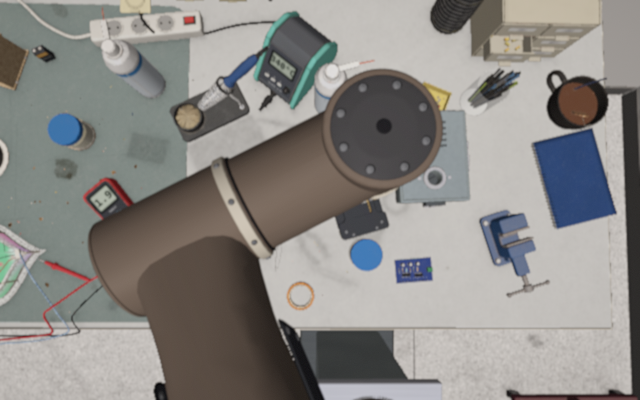

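```bash
python3 - <<'E'
from ik import *
import pickle
s=pickle.load(open("u4.pkl","rb"));P=cloud(s)
f=lambda x,y:(260+x/5-.4,110+y/5-.4)
for x,y,z in ((275,582,0),(327,585,0),(300,590,0)): print(plane(s,*f(x,y),z).round(4))
for x,y in ((300,545),(300,570),(300,470),(262,470),(340,490)):
    u,v=map(int,f(x,y)); print(x,y,P[v,u].round(4))
print(plane(s,*f(248,452),.08).round(4),plane(s,*f(350,440),.08).round(4))
E
```

```text
[0.5715 0.1724 0.    ]
[0.5455 0.1763 0.    ]
[0.5592 0.1802 0.    ]
300 545 [0.5609 0.186  0.0318]
300 570 [0.561  0.1886 0.019 ]
300 470 [0.5605 0.1785 0.0695]
262 470 [0.5774 0.1824 0.0722]
340 490 [0.5407 0.1722 0.0543]
[0.584  0.1814 0.08  ] [0.5346 0.1717 0.08  ]
```

Call:
{"name": "send_rows", "arguments": {
  "commands": [
    [0,[-0.033,0.12,0],[0.0018,0.0012,0]],
    [0,[-0.033,0.12,0],[0,0,0]],
    [0,[-0.033,0.12,0],[0,0,0]],
    [0,[0,0,-0.1],[0,0,0]],
    [0,[0,0,-0.1],[0,0,0]],
    [0,[0,0,-0.1],[0,0,0]],
    [0,[0,0,0],[0,0,0]]
  ]
}}

```text
clock: 11.55
tool_pos: [0.5628, 0.168, 0.1288]
orientation: [178.8, -0.1, -164.6]
force: [-0.4, -1.3, -0.2]
opening: 0.0879
```

```bash
python3 - <<'E'
from ik import *
import pickle
o=sensors.get_obs();T=R.from_euler('xyz',o["orientation"],degrees=True).as_matrix()
print(o["tool_pos"].round(4),T.round(3),o["joint_pos"].round(1))
for n in("side","wrist"):
    s=snapshot(n);pickle.dump(s,open(f"v_{n}.pkl","wb"));c=s["color"];cv2.imwrite(f"pics/v_{n}.png",c if n=="wrist" else cv2.resize(c[110:230,260:370],None,fx=5,fy=5,interpolation=cv2.INTER_CUBIC)[:600])
E
```

```text
[0.5628 0.168  0.1288] [[-0.964 -0.265 -0.008]
 [-0.265  0.964  0.02 ]
 [ 0.002  0.021 -1.   ]] [ 34.9  17.1 -17.5  -1.5 -55.2 -18.7]
```

View pics/v_side.png

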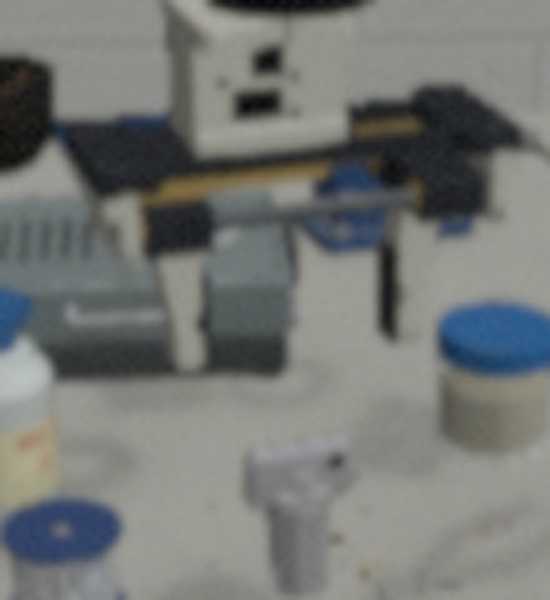

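View pics/v_wrist.png

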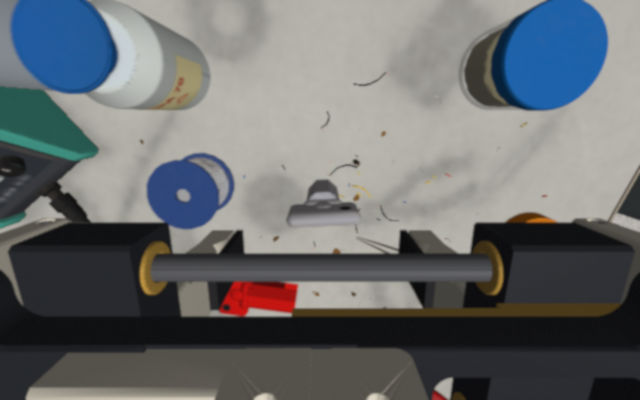

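```bash
python3 - <<'E'
from h import *
import pickle
s=pickle.load(open("v_wrist.pkl","rb"));c=s["color"]
cv2.imwrite("pics/v_wk.png",cv2.resize(c[170:240,270:380],None,fx=7,fy=7,interpolation=cv2.INTER_CUBIC))
P=cloud(s);print(np.round(P[200:232:4,284:364:8,2]*1000).astype(int))
E
```

```text
[[-1 -1  0 51 53 54 54 51 -2  0]
 [-1 -1 55 56 61 64 57 60 61 -1]
 [ 0 64 66 67 67 67 69 71 72 67]
 [ 0 74 74 75 75 75 76 76 76 76]
 [-1 78 78 78 79 78 78 78 79 79]
 [ 0 79 78 80 79 80 78 79 79 78]
 [ 0 78 79 78 78 78 78 80 78  0]
 [-1 -1 -1  0 -1 -2  0 -1  0  1]]
```

View pics/v_wk.png

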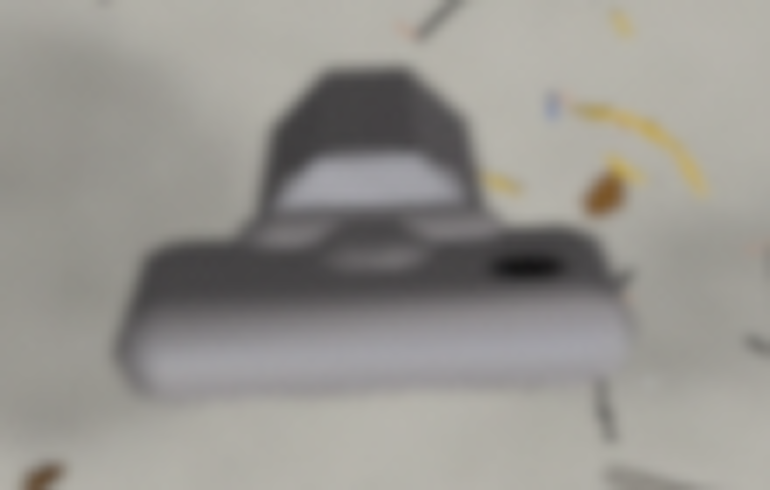

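```bash
python3 - <<'E'
from h import *
import pickle
s=pickle.load(open("v_wrist.pkl","rb"));P=cloud(s)
m=(P[...,2]>.0765)&(P[...,2]<.083); m[:190]=0;m[235:]=0;m[:,:275]=0;m[:,:275]=0;m[:,372:]=0
q=P[m][:,:2].astype(np.float32); print(len(q),cv2.minAreaRect(q))
f=lambda x,y:(270+x/7-.43,170+y/7-.43)
a=plane(s,*f(135,392),.078);b=plane(s,*f(630,374),.078);c=plane(s,*f(125,345),.079);d=plane(s,*f(632,328),.079)
print(a,b,np.linalg.norm(a-b),np.degrees(np.arctan2(*(a-b)[1::-1])),(c+d)/2,np.linalg.norm(c-d))
T=R.from_euler('xyz',sensors.get_obs()["orientation"],degrees=True).as_matrix();tp=sensors.get_obs()["tool_pos"]
print(T.T@((c+d)/2-tp))
E
```

```text
849 ((0.5620037913322449, 0.1706920713186264), (0.05351543799042702, 0.01035427488386631), 16.917627334594727)
[0.58510946 0.18214494 0.078     ] [0.53504333 0.16632505 0.078     ] 0.05250605698189214 17.535482286443525 [0.56197879 0.1689732  0.079     ] 0.05316732772484526
[ 0.00302688 -0.00026389  0.05338334]
```

Call:
{"name": "send_rows", "arguments": {
  "commands": [
    [0,[-0.003,0.012,0],[-0.003,-0.0013,0.0045]],
    [0,[0,0,-0.06],[0,0,0]],
    [0,[0,0,-0.06],[0,0,0]],
    [0,[0,0,0],[0,0,0]]
  ]
}}

```text
clock: 12.05
tool_pos: [0.5686, 0.1727, 0.1083]
orientation: [180.0, 0.9, -162.8]
force: [-0.5, -1.1, -0.0]
opening: 0.0876
```

Call:
{"name": "send_rows", "arguments": {
  "commands": [
    [0,[-0.026,-0.008,0],[-0.0007,0.0024,0]],
    [0,[0,0,0],[0,0,0]],
    [0,[0,0,0],[0,0,0]]
  ]
}}

```text
clock: 12.35
tool_pos: [0.5631, 0.1715, 0.112]
orientation: [180.0, 0.2, -162.7]
force: [0.3, -0.4, -0.2]
opening: 0.0873
```

Call:
{"name": "send_rows", "arguments": {
  "commands": [
    [0,[0,0,-0.03],[0,0,0]],
    [0,[0,0,-0.03],[0,0,0]],
    [0,[0,0,-0.03],[0,0,0]],
    [0,[0,0,0],[0,0,0]]
  ]
}}

```text
clock: 12.75
tool_pos: [0.5635, 0.1718, 0.0887]
orientation: [179.9, 0.3, -162.7]
force: [-0.3, -0.5, -0.6]
opening: 0.0875
```

Slow steps track well. Descend to z≈0.047.

Call:
{"name": "send_rows", "arguments": {
  "commands": [
    [0,[-0.003,-0.001,-0.03],[0,0.0004,0]],
    [0,[-0.002,-0.001,-0.03],[0,0.0004,0]],
    [0,[0,0,-0.03],[0,0,0]],
    [0,[0,0,-0.03],[0,0,0]],
    [0,[0,0,-0.03],[0,0,0]],
    [0,[0,0,-0.015],[0,0,0]],
    [0,[0,0,0],[0,0,0]]
  ]
}}

```text
clock: 13.45
tool_pos: [0.5616, 0.1708, 0.0424]
orientation: [179.9, -0.1, -162.7]
force: [-0.5, 0.4, 0.0]
opening: 0.0877
```

Call:
{"name": "send_rows", "arguments": {
  "commands": [
    [0,[0,0,0.018],[0,0,0]],
    [0,[0,0,0.004],[0,0,0]],
    [0.3,[0,0,0],[0,0,0]],
    [0.4,[0,0,0],[0,0,0]],
    [0.5,[0,0,0],[0,0,0]],
    [0.6,[0,0,0],[0,0,0]],
    [0.8,[0,0,0],[0,0,0]],
    [1,[0,0,0],[0,0,0]]
  ]
}}

```text
clock: 14.25
tool_pos: [0.5624, 0.1713, 0.05]
orientation: [179.8, 0.0, -162.7]
force: [0.8, 0.6, -0.6]
opening: 0.056
```

```bash
python3 - <<'E'
from ik import *
import pickle
o=sensors.get_obs();T=R.from_euler('xyz',o["orientation"],degrees=True).as_matrix()
print(o["tool_pos"].round(4),o["orientation"].round(2),o["joint_pos"].round(1),o["moment"].round(2))
s=snapshot("side");pickle.dump(s,open(f"x_side.pkl","wb"));c=s["color"];cv2.imwrite(f"pics/x_side.png",cv2.resize(c[110:230,260:370],None,fx=5,fy=5,interpolation=cv2.INTER_CUBIC)[:600])
E
```

```text
[0.5624 0.1713 0.05  ] [ 1.7984e+02  1.0000e-02 -1.6266e+02] [ 35.9  22.2 -22.6  -0.2 -45.1 -18.4] [ 0.04 -0.08  0.01]
```

View pics/x_side.png

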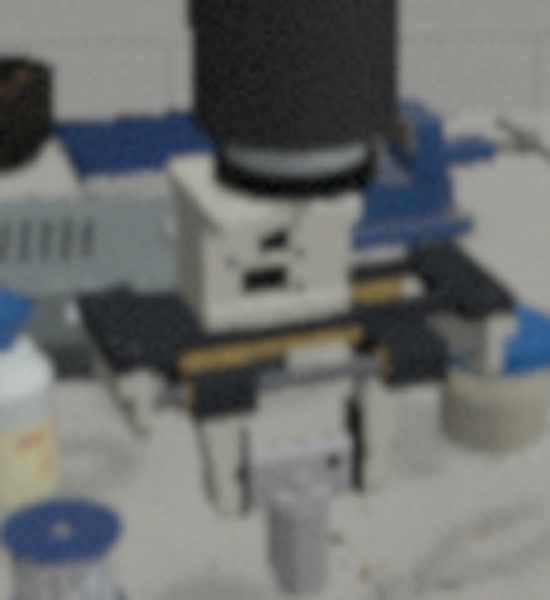

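Call:
{"name": "send_rows", "arguments": {
  "commands": [
    [1,[0,0,0.02],[0,0,0]],
    [1,[0,0,0.06],[0,0,0]],
    [1,[0,0,0.1],[0,0,0]],
    [1,[0,0,0.1],[0,0,0]],
    [1,[0,0,0.1],[0,0,0]],
    [1,[0,0,0.1],[0,0,0]],
    [1,[0,0,0.1],[0,0,0]],
    [1,[0,0,0],[0,0,0]]
  ]
}}

```text
clock: 15.1
tool_pos: [0.5591, 0.1694, 0.1996]
orientation: [179.9, -0.4, -162.7]
force: [-0.1, 0.3, -1.6]
opening: 0.0561
```

Call:
{"name": "send_rows", "arguments": {
  "commands": [
    [1,[0.02,-0.13,0],[0,0,0.0231]],
    [1,[0.02,-0.13,0],[0,0,0.0231]],
    [1,[0.02,-0.13,0],[0,0,0.0231]],
    [1,[0.02,-0.13,0],[0,0,0.0231]],
    [1,[0.02,-0.13,0],[0,0,0.0231]],
    [1,[0.02,-0.13,0],[0,0,0.0231]],
    [1,[0.02,-0.13,0],[0,0,0.0231]],
    [1,[0.02,-0.13,0],[0,0,0.0231]],
    [1,[0.01,-0.06,0],[0,0,0.02]],
    [1,[0,0,0],[0,0,0]],
    [1,[0,0,0],[0,0,0]]
  ]
}}

```text
clock: 16.2
tool_pos: [0.5966, -0.1154, 0.1937]
orientation: [179.3, -0.4, -86.8]
force: [0.2, -0.1, -2.2]
opening: 0.0561
```

```bash
python3 - <<'E'
from ik import *
import pickle
o=sensors.get_obs()
print(o["tool_pos"].round(4),o["orientation"].round(2),o["joint_pos"].round(1),o["opening"])
s=snapshot("wrist");pickle.dump(s,open(f"y1.pkl","wb"));c=s["color"];cv2.imwrite("pics/y1.png",c)
E
```

```text
[ 0.5966 -0.1154  0.1937] [179.26  -0.4  -86.76] [  7.7  16.  -10.5   0.4 -64.3  85.4] 0.05614737614695579
```

View pics/y1.png

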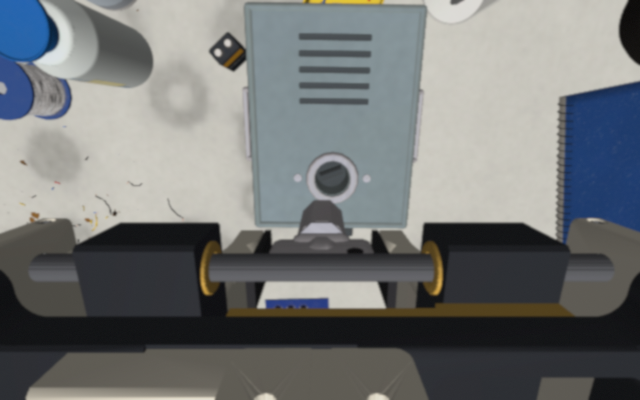

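```bash
python3 - <<'E'
from ik import *
import pickle
s=pickle.load(open("y1.pkl","rb"));c=s["color"]
a=cv2.resize(c[140:250,275:385],None,fx=6,fy=6,interpolation=cv2.INTER_CUBIC)[:600];cv2.imwrite("pics/y1w.png",a)
b=c[155:200,310:355].astype(np.float32); b=np.clip((b-20)*2.5,0,255).astype(np.uint8); cv2.imwrite("pics/y1b.png",cv2.resize(b,None,fx=12,fy=12,interpolation=cv2.INTER_CUBIC))
P=cloud(s); print(np.round(P[166:192:2,318:348:2,2]*1000).astype(int))
E
```

```text
[[74 36 35 35 35 36 35 35 35 39 44 44 33 33 73]
 [35 35 36 33 33 35 39 43 44 46 46 47 37 33 67]
 [36 35 35 37 41 44 45 46 46 47 48 47 36 33 47]
 [35 41 44 44 46 47 45 48 47 46 46 47 44 35 42]
 [35 45 46 47 46 46 46 47 48 46 43 35 34 34 43]
 [33 47 47 47 46 46 46 45 36 34 35 36 33 32 47]
 [34 44 47 45 45 34 35 35 34 36 36 35 34 37 50]
 [35 34 45 34 35 36 35 35 35 36 35 34 33 43 55]
 [42 34 34 37 36 34 36 36 36 36 34 33 41 48 59]
 [51 41 33 33 33 34 33 34 34 33 36 40 46 55 63]
 [59 50 43 39 35 33 33 34 36 39 43 49 53 60 67]
 [67 58 53 50 43 44 43 43 44 48 51 55 60 66 69]
 [73 66 61 58 53 51 50 51 53 55 58 62 66 68 73]]
```

View pics/y1w.png

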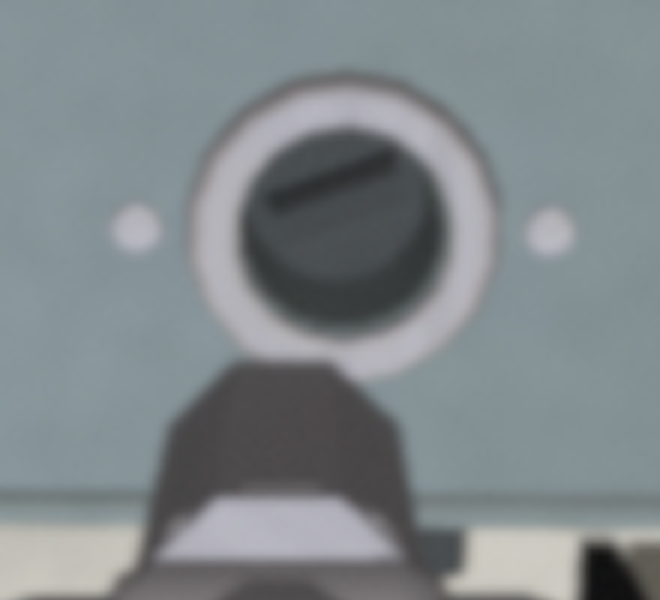

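View pics/y1b.png

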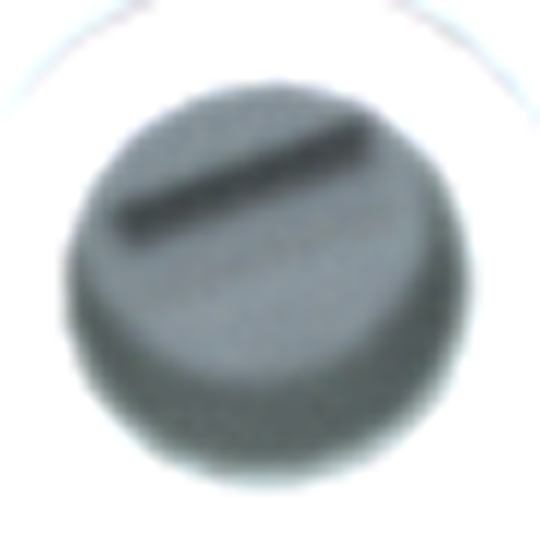

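```bash
cat > well.py <<'E'
from h import *
import sys,pickle
def well(s):
    P=cloud(s); Z=P[...,2]
    g=cv2.cvtColor(s["color"],cv2.COLOR_BGR2GRAY)
    return P,Z,g
E
python3 - <<'E'
from h import *
import pickle
s=pickle.load(open("y1.pkl","rb"));P=cloud(s);Z=P[...,2]
f=lambda x,y:(275+x/6-.42,140+y/6-.42)
# inner mouth ellipse: rows/cols from crop
pts=[plane(s,*f(x,y),.074) for x,y in ((238,232),(450,225),(342,124),(268,163),(415,157),(275,305),(415,303))]
A=np.array(pts)[:,:2]
def circ(A):
    M=np.c_[2*A,np.ones(len(A))];b=(A**2).sum(1);x=np.linalg.lstsq(M,b,rcond=None)[0];return x[:2],np.sqrt(x[2]+x[:2]@x[:2])
print("inner",circ(A))
B=np.array([plane(s,*f(x,y),.074) for x,y in ((190,225),(497,225),(345,72),(235,120),(455,120),(225,335),(470,325))])[:,:2]; print("outer",circ(B))
m=np.zeros(Z.shape,bool); m[160:192,314:350]=1; m&=(Z>.0435)&(Z<.0505)
c=circ(A)[0]; m&=np.hypot(P[...,0]-c[0],P[...,1]-c[1])<.0135
q=P[m][:,:2].astype(np.float32); r=cv2.minAreaRect(q); print(len(q),r, P[m][:,2].mean())
d=q-q.mean(0); w,v=np.linalg.eigh(d.T@d); print(q.mean(0),np.degrees(np.arctan2(v[1,1],v[0,1])))
d1=plane(s,*f(135,228),.068);d2=plane(s,*f(551,233),.068);print("dots",d1,d2,np.degrees(np.arctan2(*(d2-d1)[1::-1])),(d1+d2)/2)
# key end: near/far edges  z end = tcp z - .05
o=sensors.get_obs();z=o["tool_pos"][2]-.05
e=[plane(s,*f(x,y),z) for x,y in ((240,360),(332,360),(170,435),(402,432))]; print("end pts",np.round(e,4), o["tool_pos"])
E
```

```text
inner (array([ 0.61201513, -0.12584145]), np.float64(0.016284630033085928))
outer (array([ 0.61150434, -0.1258375 ]), np.float64(0.024581825857961318))
181 ((0.6113424897193909, -0.12548828125), (0.007999002002179623, 0.023818785324692726), 23.66213035583496) 0.045965026725605
[ 0.611618  -0.1253898] 114.140236
dots [ 0.60940773 -0.09283735  0.068     ] [ 0.61218197 -0.15921692  0.068     ] -87.6067942689297 [ 0.61079485 -0.12602713  0.068     ]
end pts [[ 0.6097 -0.1107  0.1437]
 [ 0.6103 -0.1216  0.1437]
 [ 0.5999 -0.1027  0.1437]
 [ 0.6017 -0.1306  0.1437]] [ 0.59650798 -0.11516132  0.1936545 ]
```

Call:
{"name": "send_rows", "arguments": {
  "commands": [
    [1,[0.02,-0.013,-0.03],[0,0,0.0193]],
    [1,[0.02,-0.013,-0.04],[0,0,0.0193]],
    [1,[0.02,-0.013,-0.04],[0,0,0.0193]],
    [1,[0,0,-0.04],[0,0,0]],
    [1,[0,0,0],[0,0,0]],
    [1,[0,0,0],[0,0,0]]
  ]
}}

```text
clock: 16.85
tool_pos: [0.6113, -0.1195, 0.1548]
orientation: [179.3, -0.3, -65.8]
force: [0.9, 0.4, -1.8]
opening: 0.0558
```

```bash
cat > st.py <<'E'
from h import *
o=sensors.get_obs();T=R.from_euler('xyz',o["orientation"],degrees=True).as_matrix()
print(o["tool_pos"].round(4),o["orientation"].round(2),"J",o["joint_pos"].round(1),"F",o["force"].round(1),"M",o["moment"].round(2),o["opening"].round(4),o["clock"])
z=T[:,2]; print("tilt fix units",(np.array([-z[1],z[0]])/2/np.pi).round(4),"end xy",(o["tool_pos"]+.05*z).round(4), "shift units to (.612,-.1245):",((np.array([.612,-.1245])-o["tool_pos"][:2])/.25).round(4))
E
python3 st.py
```

```text
Traceback (most recent call last):
  File "st.py", line 3, in <module>
    print(o["tool_pos"].round(4),o["orientation"].round(2),"J",o["joint_pos"].round(1),"F",o["force"].round(1),"M",o["moment"].round(2),o["opening"].round(4),o["clock"])
                                                                                                                                        ^^^^^^^^^^^^^^^^^^
AttributeError: 'float' object has no attribute 'round'
```

```bash
sed -i 's/o\["opening"\].round(4)/round(o["opening"],4)/' st.py; python3 st.py
```

```text
[ 0.6113 -0.1195  0.1548] [179.28  -0.32 -65.79] J [  7.2  19.  -11.7   0.6 -59.9 106.7] F [ 0.9  0.4 -1.8] M [-0.09 -0.03  0.02] 0.0558 16.85
tilt fix units [ 0.0016 -0.0014] end xy [ 0.6109 -0.12    0.1048] shift units to (.612,-.1245): [ 0.0027 -0.0202]
```

Call:
{"name": "send_rows", "arguments": {
  "commands": [
    [1,[0.003,-0.02,0],[0.0016,-0.0014,0]],
    [1,[0,0,0],[0,0,0]],
    [1,[0,0,0],[0,0,0]]
  ]
}}

```text
clock: 17.15
tool_pos: [0.6123, -0.1242, 0.1561]
orientation: [-179.9, -0.0, -66.0]
force: [0.2, -0.5, -0.9]
opening: 0.0556
```

```bash
python3 st.py; python3 - <<'E'
from h import *
import pickle
s=snapshot("wrist");pickle.dump(s,open("y2.pkl","wb"));c=s["color"];cv2.imwrite("pics/y2w.png",cv2.resize(c[140:250,265:385],None,fx=6,fy=6,interpolation=cv2.INTER_CUBIC)[:600])
E
```

```text
[ 0.6123 -0.1242  0.1561] [-179.88   -0.    -66.  ] J [  6.4  18.8 -11.5  -0.  -59.6 107.6] F [ 0.2 -0.5 -0.9] M [-0.08 -0.06  0.07] 0.0556 17.15
tilt fix units [-0.0001  0.0003] end xy [ 0.6124 -0.1241  0.1061] shift units to (.612,-.1245): [-0.0014 -0.0014]
```

View pics/y2w.png

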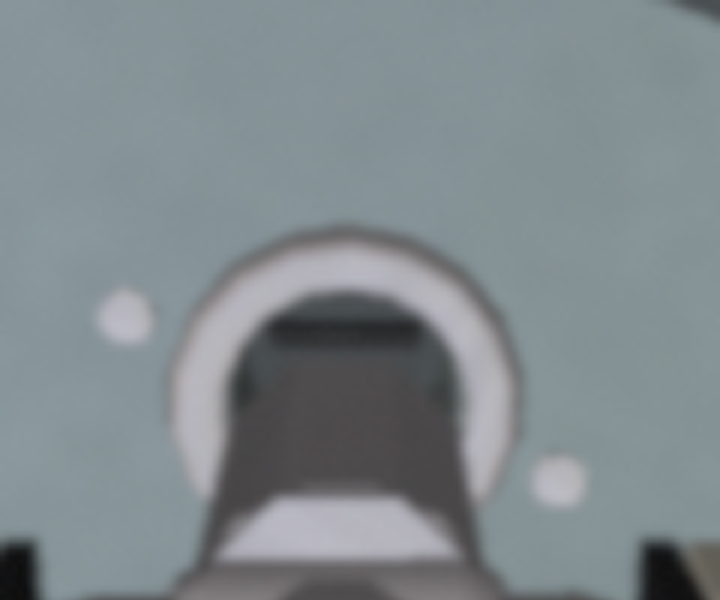

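```bash
python3 - <<'E'
from h import *
import pickle
s=pickle.load(open("y2.pkl","rb"))
f=lambda x,y:(265+x/6-.42,140+y/6-.42)
def circ(A):
    M=np.c_[2*A,np.ones(len(A))];b=(A**2).sum(1);x=np.linalg.lstsq(M,b,rcond=None)[0];return x[:2],np.sqrt(x[2]+x[:2]@x[:2])
B=np.array([plane(s,*f(x,y),.074) for x,y in ((171,395),(522,395),(346,228),(215,290),(478,288),(190,470),(505,470))])[:,:2]; print("outer",circ(B))
A=np.array([plane(s,*f(x,y),.074) for x,y in ((230,390),(465,390),(346,288),(265,320),(430,320))])[:,:2]; print("inner",circ(A))
o=sensors.get_obs();T=R.from_euler('xyz',o["orientation"],degrees=True).as_matrix();z=o["tool_pos"][2]-.05
e=[plane(s,*f(x,y),z) for x,y in ((285,348),(400,348),(228,430),(463,430))]; print("end",np.round(e,4))
mid=(e[0]+e[1])/2; n=-T[:,1]; print("center est", mid-n*.014, (e[2]+e[3])/2, n)
E
```

```text
outer (array([ 0.61243851, -0.12562252]), np.float64(0.024206645580910246))
inner (array([ 0.61226074, -0.12576558]), np.float64(0.016368140590387943))
end [[ 0.624  -0.1123  0.1062]
 [ 0.6295 -0.1248  0.1062]
 [ 0.6118 -0.1101  0.1062]
 [ 0.6233 -0.1359  0.1062]]
center est [ 0.61394539 -0.12422856  0.10619   ] [ 0.6175654  -0.12300216  0.10622172] [0.91350396 0.40682352 0.00226588]
```

Call:
{"name": "send_rows", "arguments": {
  "commands": [
    [1,[-0.004,-0.003,-0.03],[0,0,0]],
    [1,[0,0,-0.03],[0,0,0]],
    [1,[0,0,-0.03],[0,0,0]],
    [1,[0,0,-0.01],[0,0,0]],
    [1,[0,0,0],[0,0,0]]
  ]
}}

```text
clock: 17.7
tool_pos: [0.6108, -0.1252, 0.1288]
orientation: [-179.9, 0.0, -66.1]
force: [-0.7, -0.0, -1.7]
opening: 0.0557
```

```bash
python3 st.py; python3 - <<'E'
from h import *
import pickle
s=snapshot("wrist");pickle.dump(s,open("y3.pkl","wb"));c=s["color"];cv2.imwrite("pics/y3w.png",cv2.resize(c[140:250,265:385],None,fx=6,fy=6,interpolation=cv2.INTER_CUBIC)[:600])
s=snapshot("side");pickle.dump(s,open("y3s.pkl","wb"));c=s["color"];cv2.imwrite("pics/y3s.png",cv2.resize(c[100:190,240:340],None,fx=6,fy=6,interpolation=cv2.INTER_CUBIC)[:600])
E
```

```text
[ 0.6108 -0.1252  0.1288] [-179.89    0.    -66.07] J [  6.3  20.1 -13.5  -0.  -56.3 107.6] F [-0.7 -0.  -1.7] M [-0.09 -0.   -0.02] 0.0557 17.7
tilt fix units [-0.0001  0.0003] end xy [ 0.6109 -0.1251  0.0788] shift units to (.612,-.1245): [0.0048 0.0028]
```

View pics/y3w.png

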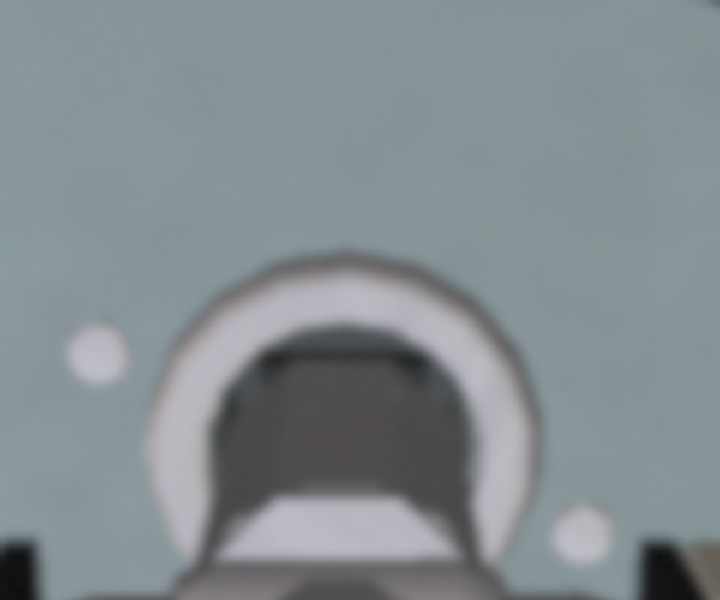

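View pics/y3s.png

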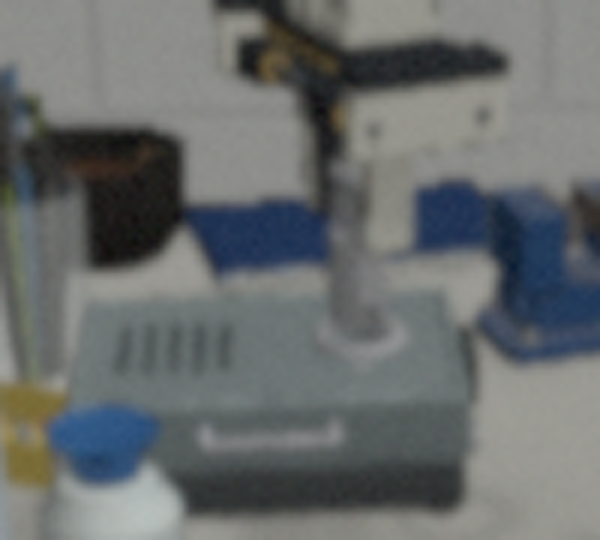

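Call:
{"name": "send_rows", "arguments": {
  "commands": [
    [1,[-0.002,-0.001,-0.012],[0,0,0]],
    [1,[0,0,-0.012],[0,0,0]],
    [1,[0,0,-0.01],[0,0,0]]
  ]
}}

```text
clock: 18.1
tool_pos: [0.6113, -0.1254, 0.1212]
orientation: [-179.8, -0.1, -66.0]
force: [-1.0, 0.4, -1.4]
opening: 0.0561
```

Call:
{"name": "send_rows", "arguments": {
  "commands": [
    [1,[0,0,-0.012],[0,0,0]],
    [1,[0,0,-0.012],[0,0,0]]
  ]
}}

```text
clock: 18.3
tool_pos: [0.6114, -0.1254, 0.1148]
orientation: [-179.7, -0.1, -66.0]
force: [0.2, 0.4, -2.2]
opening: 0.0558
```

Call:
{"name": "send_rows", "arguments": {
  "commands": [
    [1,[0,0,-0.012],[0,0,0]],
    [1,[0,0,-0.012],[0,0,0]],
    [1,[0,0,-0.01],[0,0,0]]
  ]
}}

```text
clock: 18.6
tool_pos: [0.6113, -0.1254, 0.1054]
orientation: [-179.8, -0.1, -66.0]
force: [-0.3, -0.7, -1.1]
opening: 0.0558
```

Call:
{"name": "send_rows", "arguments": {
  "commands": [
    [1,[0,0,-0.008],[0,0,0]],
    [1,[0,0,-0.008],[0,0,0]],
    [1,[0,0,-0.006],[0,0,0]]
  ]
}}

```text
clock: 18.9
tool_pos: [0.6112, -0.1254, 0.0991]
orientation: [-179.8, -0.1, -66.0]
force: [0.0, 0.3, -1.8]
opening: 0.0559
```

Bar top expected at TCP z ≈ 0.0975; go in 0.5–1 mm steps now.

Call:
{"name": "send_rows", "arguments": {
  "commands": [
    [1,[0,0,-0.004],[0,0,0]],
    [1,[0,0,-0.004],[0,0,0]]
  ]
}}

```text
clock: 19.1
tool_pos: [0.6113, -0.1254, 0.0969]
orientation: [-179.8, -0.1, -66.0]
force: [0.7, 0.4, -1.8]
opening: 0.0557
```

Call:
{"name": "send_rows", "arguments": {
  "commands": [
    [1,[0,0,-0.003],[0,0,0]],
    [1,[0,0,-0.003],[0,0,0]]
  ]
}}

```text
clock: 19.3
tool_pos: [0.6113, -0.1254, 0.0954]
orientation: [-179.8, -0.1, -66.0]
force: [0.6, 0.7, -1.8]
opening: 0.0558
```

Call:
{"name": "send_rows", "arguments": {
  "commands": [
    [1,[0,0,-0.003],[0,0,0]],
    [1,[0,0,-0.003],[0,0,0]]
  ]
}}

```text
clock: 19.5
tool_pos: [0.6114, -0.1254, 0.0939]
orientation: [-179.8, -0.1, -66.0]
force: [-1.2, 0.2, -1.8]
opening: 0.0558
```

Already ~3.5 mm below the bar's top without force: the slot is over the bar. Continue to the floor (~0.086).

Call:
{"name": "send_rows", "arguments": {
  "commands": [
    [1,[0,0,-0.004],[0,0,0]],
    [1,[0,0,-0.004],[0,0,0]],
    [1,[0,0,-0.004],[0,0,0]]
  ]
}}

```text
clock: 19.8
tool_pos: [0.6114, -0.1254, 0.0907]
orientation: [-179.7, -0.1, -66.0]
force: [0.2, 0.2, -1.7]
opening: 0.056
```

Call:
{"name": "send_rows", "arguments": {
  "commands": [
    [1,[0,0,-0.004],[0,0,0]],
    [1,[0,0,-0.004],[0,0,0]]
  ]
}}

```text
clock: 20.0
tool_pos: [0.6115, -0.1254, 0.0886]
orientation: [-179.7, -0.1, -66.0]
force: [0.3, -0.1, -2.1]
opening: 0.0556
```

Call:
{"name": "send_rows", "arguments": {
  "commands": [
    [1,[0,0,-0.003],[0,0,0]],
    [1,[0,0,-0.003],[0,0,0]]
  ]
}}

```text
clock: 20.2
tool_pos: [0.6114, -0.1254, 0.0868]
orientation: [-179.7, -0.1, -66.0]
force: [-1.0, 0.5, -0.3]
opening: 0.0554
```

Call:
{"name": "send_rows", "arguments": {
  "commands": [
    [1,[0,0,-0.003],[0,0,0]]
  ]
}}

```text
clock: 20.3
tool_pos: [0.6114, -0.1254, 0.086]
orientation: [-179.8, -0.1, -66.0]
force: [-0.5, -0.4, 0.2]
opening: 0.0556
```

Call:
{"name": "send_rows", "arguments": {
  "commands": [
    [1,[0,0,0.002],[0,0,-0.008]],
    [1,[0,0,0],[0,0,-0.011]],
    [1,[0,0,0],[0,0,-0.011]]
  ]
}}

```text
clock: 20.6
tool_pos: [0.6114, -0.1255, 0.0864]
orientation: [-179.8, -0.1, -77.1]
force: [-0.6, -0.9, -1.9]
opening: 0.056
```

```bash
python3 st.py
```

```text
[ 0.6114 -0.1255  0.0864] [-1.7977e+02 -7.0000e-02 -7.7140e+01] J [  6.3  22.5 -16.2   0.1 -51.   96.5] F [-0.6 -0.9 -1.9] M [-0.38  0.2   0.11] 0.056 20.6
tilt fix units [0.0001 0.0007] end xy [ 0.6116 -0.1256  0.0364] shift units to (.612,-.1245): [0.0026 0.0042]
```

Call:
{"name": "send_rows", "arguments": {
  "commands": [
    [1,[0,0,0],[0,0,-0.012]],
    [1,[0,0,0],[0,0,-0.012]],
    [1,[0,0,0],[0,0,-0.012]],
    [1,[0,0,0],[0,0,-0.012]],
    [1,[0,0,0],[0,0,-0.012]]
  ]
}}

```text
clock: 21.1
tool_pos: [0.6114, -0.1256, 0.0864]
orientation: [-179.8, -0.1, -99.5]
force: [0.9, -0.5, -1.2]
opening: 0.0559
```

```bash
python3 st.py
```

```text
[ 0.6114 -0.1256  0.0864] [-1.7977e+02 -1.1000e-01 -9.9520e+01] J [  6.4  22.5 -16.3   0.2 -51.   74. ] F [ 0.9 -0.5 -1.2] M [-0.   -0.02  0.2 ] 0.0559 21.1
tilt fix units [0.0004 0.0006] end xy [ 0.6116 -0.1258  0.0364] shift units to (.612,-.1245): [0.0024 0.0046]
```

Moment z 0.2 N m: the lock is turning. Continue to about −132.

Call:
{"name": "send_rows", "arguments": {
  "commands": [
    [1,[0,0,0],[0,0,-0.013]],
    [1,[0,0,0],[0,0,-0.013]],
    [1,[0,0,0],[0,0,-0.013]],
    [1,[0,0,0],[0,0,-0.013]],
    [1,[0,0,0],[0,0,-0.013]],
    [1,[0,0,0],[0,0,-0.013]],
    [1,[0,0,0],[0,0,-0.012]]
  ]
}}

```text
clock: 21.8
tool_pos: [0.6115, -0.1258, 0.0864]
orientation: [-179.7, -0.2, -133.1]
force: [-0.2, -0.6, -1.9]
opening: 0.0556
```

Call:
{"name": "send_rows", "arguments": {
  "commands": [
    [1,[0,0,0],[0,0,-0.008]],
    [1,[0,0,0],[0,0,-0.008]]
  ]
}}

```text
clock: 22.0
tool_pos: [0.6115, -0.1258, 0.0864]
orientation: [-179.7, -0.2, -139.1]
force: [0.2, -0.1, -2.1]
opening: 0.056
```

```bash
python3 st.py
```

```text
[ 0.6115 -0.1258  0.0864] [-179.74   -0.18 -139.12] J [  6.5  22.6 -16.2   0.4 -51.2  34.2] F [ 0.2 -0.1 -2.1] M [ 0.05 -0.    0.28] 0.056 22.0
tilt fix units [0.0009 0.0001] end xy [ 0.6116 -0.1261  0.0364] shift units to (.612,-.1245): [0.0019 0.0051]
```

Call:
{"name": "send_rows", "arguments": {
  "commands": [
    [1,[0,0,0],[0,0,-0.006]]
  ]
}}

```text
clock: 22.1
tool_pos: [0.6115, -0.1258, 0.0864]
orientation: [-179.7, -0.2, -141.4]
force: [-0.6, -0.5, -1.7]
opening: 0.0557
```

```bash
python3 st.py
```

```text
[ 0.6115 -0.1258  0.0864] [-179.73   -0.19 -141.38] J [  6.5  22.6 -16.2   0.4 -51.2  31.9] F [-0.6 -0.5 -1.7] M [0.07 0.03 0.17] 0.0557 22.1
tilt fix units [0.0009 0.0001] end xy [ 0.6115 -0.1261  0.0364] shift units to (.612,-.1245): [0.0019 0.0053]
```

Call:
{"name": "send_rows", "arguments": {
  "commands": [
    [1,[0,0,0],[0,0,-0.006]]
  ]
}}

```text
clock: 22.2
tool_pos: [0.6115, -0.1258, 0.0864]
orientation: [-179.7, -0.2, -143.6]
force: [-0.2, 0.1, -1.1]
opening: 0.0557
```

```bash
python3 st.py
```

```text
[ 0.6115 -0.1258  0.0864] [-179.73   -0.19 -143.61] J [  6.5  22.6 -16.2   0.4 -51.2  29.7] F [-0.2  0.1 -1.1] M [-0.01  0.06  0.17] 0.0557 22.2
tilt fix units [0.0009 0.    ] end xy [ 0.6115 -0.1261  0.0364] shift units to (.612,-.1245): [0.0019 0.0053]
```

Not at the stop yet (moment still friction level). Continue in small steps.

Call:
{"name": "send_rows", "arguments": {
  "commands": [
    [1,[0,0,0],[0,0,-0.006]]
  ]
}}

```text
clock: 22.3
tool_pos: [0.6115, -0.1258, 0.0864]
orientation: [-179.7, -0.2, -145.8]
force: [0.0, -0.4, -2.0]
opening: 0.0556
```

```bash
python3 st.py
```

```text
[ 0.6115 -0.1258  0.0864] [-179.72   -0.2  -145.84] J [  6.5  22.6 -16.2   0.4 -51.2  27.4] F [ 0.  -0.4 -2. ] M [0.05 0.02 0.27] 0.0556 22.3
tilt fix units [ 0.0009 -0.    ] end xy [ 0.6115 -0.1261  0.0364] shift units to (.612,-.1245): [0.0018 0.0052]
```

Call:
{"name": "send_rows", "arguments": {
  "commands": [
    [1,[0,0,0],[0,0,-0.006]]
  ]
}}

```text
clock: 22.4
tool_pos: [0.6116, -0.1258, 0.0864]
orientation: [-179.7, -0.2, -148.1]
force: [0.0, -1.0, -2.1]
opening: 0.0559
```

```bash
python3 st.py
```

```text
[ 0.6116 -0.1258  0.0864] [-179.72   -0.2  -148.06] J [  6.5  22.7 -16.2   0.4 -51.2  25.2] F [ 0.  -1.  -2.1] M [-0.13 -0.04  0.48] 0.0559 22.4
tilt fix units [ 0.001  -0.0001] end xy [ 0.6115 -0.1261  0.0364] shift units to (.612,-.1245): [0.0018 0.0054]
```

Call:
{"name": "send_rows", "arguments": {
  "commands": [
    [1,[0,0,0],[0,0,-0.005]]
  ]
}}

```text
clock: 22.5
tool_pos: [0.6116, -0.1259, 0.0864]
orientation: [-179.7, -0.2, -149.9]
force: [-0.3, -0.2, -2.2]
opening: 0.0561
```

```bash
python3 st.py; python3 - <<'E'
from h import *
import pickle
s=snapshot("side");pickle.dump(s,open("z_side.pkl","wb"))
s=snapshot("wrist");cv2.imwrite("pics/z_w.png",s["color"])
E
```

```text
[ 0.6116 -0.1259  0.0864] [-179.7    -0.22 -149.87] J [  6.5  22.7 -16.2   0.5 -51.2  23.3] F [-0.3 -0.2 -2.2] M [-0.24 -0.06  0.87] 0.0561 22.5
tilt fix units [ 0.001  -0.0001] end xy [ 0.6116 -0.1263  0.0364] shift units to (.612,-.1245): [0.0016 0.0058]
```

View pics/z_w.png

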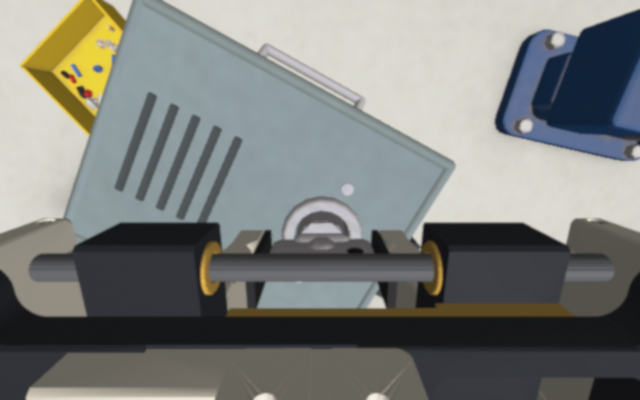

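Call:
{"name": "send_rows", "arguments": {
  "commands": [
    [1,[0,0,0],[0.001,0,0.012]],
    [1,[0,0,0],[0,0,0.01]],
    [1,[0,0,0],[0,0,0]]
  ]
}}

```text
clock: 22.9
tool_pos: [0.6115, -0.1258, 0.0864]
orientation: [180.0, -0.0, -141.5]
force: [0.6, -0.4, -1.7]
opening: 0.056
```

```bash
python3 st.py
```

```text
[ 0.6115 -0.1258  0.0864] [ 1.7998e+02 -1.0000e-02 -1.4152e+02] J [  6.3  22.7 -15.9  -0.  -51.4  32.2] F [ 0.6 -0.4 -1.7] M [0.07 0.03 0.03] 0.056 22.9
tilt fix units [-0.     -0.0001] end xy [ 0.6115 -0.1258  0.0364] shift units to (.612,-.1245): [0.0018 0.0052]
```

Call:
{"name": "send_rows", "arguments": {
  "commands": [
    [1,[0,0,0.012],[0,0,0]],
    [1,[0,0,0.016],[0,0,0]],
    [1,[0,0,0.016],[0,0,0]]
  ]
}}

```text
clock: 23.2
tool_pos: [0.6112, -0.1258, 0.0976]
orientation: [179.9, -0.1, -141.7]
force: [-0.6, -0.2, -1.4]
opening: 0.0559
```

Call:
{"name": "send_rows", "arguments": {
  "commands": [
    [1,[0,0,0.02],[0,0,0]],
    [1,[0,0,0.03],[0,0,0]],
    [1,[0,0,0.03],[0,0,0]],
    [1,[0,0,0.03],[0,0,0]],
    [1,[0,0,0.03],[0,0,0]],
    [1,[0,0,0.04],[0,0,0]],
    [1,[0,0,0.05],[0,0,0]],
    [1,[0,0,0],[0,0,0]]
  ]
}}

```text
clock: 24.0
tool_pos: [0.6122, -0.1258, 0.1627]
orientation: [-179.9, 0.1, -141.8]
force: [0.1, -0.4, -1.7]
opening: 0.0556
```

Call:
{"name": "send_rows", "arguments": {
  "commands": [
    [1,[-0.04,0.05,0.08],[0,0,0]],
    [1,[-0.04,0.05,0.08],[0,0,0]],
    [1,[0,0,0],[0,0,0]]
  ]
}}

```text
clock: 24.3
tool_pos: [0.5912, -0.1005, 0.2034]
orientation: [-180.0, 0.1, -141.8]
force: [0.3, -0.8, -0.6]
opening: 0.0557
```

```bash
python3 st.py; python3 - <<'E'
from h import *
import pickle
s=snapshot("wrist");pickle.dump(s,open("l1.pkl","wb"));cv2.imwrite("pics/l1.png",s["color"])
P=cloud(s);Z=P[...,2]
m=(Z>.043)&(Z<.051)&(np.hypot(P[...,0]-.612,P[...,1]+.1257)<.0135)
q=P[m][:,:2].astype(np.float32);print(len(q),cv2.minAreaRect(q));d=q-q.mean(0); w,v=np.linalg.eigh(d.T@d); print(q.mean(0),np.degrees(np.arctan2(v[1,1],v[0,1])))
s=snapshot("side");cv2.imwrite("pics/l1s.png",s["color"])
E
```

```text
[ 0.5912 -0.1005  0.2034] [-1.7999e+02  6.0000e-02 -1.4185e+02] J [  9.   14.4 -11.2  -0.  -64.4  29.2] F [ 0.3 -0.8 -0.6] M [ 0.08 -0.23 -0.03] 0.0557 24.3
tilt fix units [-0.0001  0.0002] end xy [ 0.5912 -0.1004  0.1534] shift units to (.612,-.1245): [ 0.0833 -0.0961]
176 ((0.6116387844085693, -0.12587276101112366), (0.023855291306972504, 0.008151678368449211), 44.419010162353516)
[ 0.61174107 -0.12598674] -135.8308
```

View pics/l1.png

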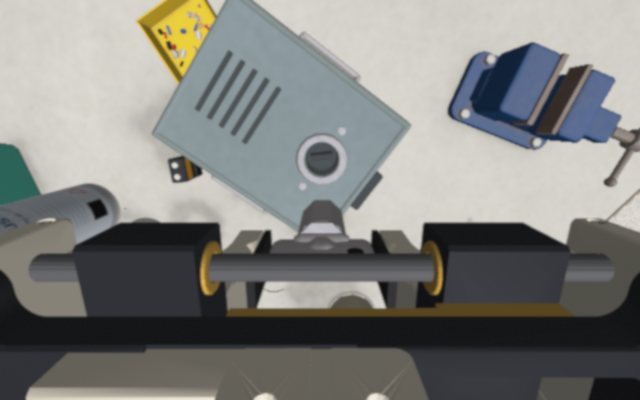

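Call:
{"name": "send_rows", "arguments": {
  "commands": [
    [1,[-0.014,0.136,0],[0,0,0]],
    [1,[-0.014,0.136,0],[0,0,0]],
    [1,[-0.014,0.136,0],[0,0,0]],
    [1,[-0.014,0.136,0],[0,0,0]],
    [1,[-0.014,0.136,0],[0,0,0]],
    [1,[-0.014,0.136,0],[0,0,0]],
    [1,[-0.014,0.136,0],[0,0,0]],
    [1,[-0.01,0.1,0],[0,0,0]],
    [1,[0,0,0],[0,0,0]]
  ]
}}

```text
clock: 25.3
tool_pos: [0.5605, 0.1665, 0.1875]
orientation: [179.6, -1.0, -142.3]
force: [-0.2, -0.8, -2.2]
opening: 0.0559
```

Call:
{"name": "send_rows", "arguments": {
  "commands": [
    [1,[0,0,-0.06],[0,0,0]],
    [1,[0,0,-0.08],[0,0,0]],
    [1,[0,0,-0.08],[0,0,0]],
    [1,[0,0,-0.08],[0,0,0]],
    [1,[0,0,-0.06],[0,0,0]],
    [1,[0,0,-0.04],[0,0,0]],
    [1,[0,0,0],[0,0,0]]
  ]
}}

```text
clock: 26.0
tool_pos: [0.5596, 0.1615, 0.0763]
orientation: [179.5, -1.6, -142.4]
force: [-0.5, 0.3, -1.5]
opening: 0.0552
```

```bash
python3 st.py
```

```text
[0.5596 0.1615 0.0763] [ 179.55   -1.58 -142.41] J [ 35.1  20.8 -20.4  -0.5 -50.4   2.8] F [-0.5  0.3 -1.5] M [ 0.03 -0.05  0.01] 0.0552 26.0
tilt fix units [ 0.0017 -0.0043] end xy [0.5583 0.161  0.0263] shift units to (.612,-.1245): [ 0.2094 -1.144 ]
```

Call:
{"name": "send_rows", "arguments": {
  "commands": [
    [1,[0,0,0],[0.0017,-0.0043,0]],
    [1,[0,0,-0.03],[0,0,0]],
    [1,[0,0,-0.03],[0,0,0]],
    [1,[0,0,-0.01],[0,0,0]],
    [1,[0,0,0],[0,0,0]]
  ]
}}

```text
clock: 26.5
tool_pos: [0.5612, 0.1607, 0.058]
orientation: [-180.0, 0.0, -142.5]
force: [0.4, 0.5, -1.9]
opening: 0.0556
```

```bash
python3 st.py
```

```text
[0.5612 0.1607 0.058 ] [-1.7996e+02  1.0000e-02 -1.4245e+02] J [ 35.2  21.3 -22.9   0.  -45.8   2.3] F [ 0.4  0.5 -1.9] M [ 0.02 -0.06  0.  ] 0.0556 26.5
tilt fix units [0.0001 0.0001] end xy [0.5612 0.1606 0.008 ] shift units to (.612,-.1245): [ 0.2033 -1.1407]
```

Call:
{"name": "send_rows", "arguments": {
  "commands": [
    [1,[0,0,-0.012],[0,0,0]],
    [1,[0,0,-0.01],[0,0,0]],
    [1,[0,0,-0.004],[0,0,0]]
  ]
}}

```text
clock: 26.8
tool_pos: [0.5618, 0.161, 0.0514]
orientation: [-180.0, 0.0, -142.4]
force: [-0.6, 0.2, -1.7]
opening: 0.0554
```

Call:
{"name": "send_rows", "arguments": {
  "commands": [
    [1,[0,0,-0.004],[0,0,0]]
  ]
}}

```text
clock: 26.9
tool_pos: [0.5618, 0.1611, 0.0503]
orientation: [-180.0, 0.0, -142.4]
force: [0.2, 0.1, -1.2]
opening: 0.0557
```

Call:
{"name": "send_rows", "arguments": {
  "commands": [
    [1,[0,0,-0.003],[0,0,0]]
  ]
}}

```text
clock: 27.0
tool_pos: [0.562, 0.161, 0.0499]
orientation: [-179.9, 0.0, -142.4]
force: [-2.6, -0.9, 6.9]
opening: 0.0557
```

Light contact. Release slowly and retract straight up.

Call:
{"name": "send_rows", "arguments": {
  "commands": [
    [1,[0,0,0],[0,0,0]],
    [0.35,[0,0,0],[0,0,0]],
    [0.3,[0,0,0],[0,0,0]],
    [0.2,[0,0,0],[0,0,0]],
    [0,[0,0,0],[0,0,0]],
    [0,[0,0,0],[0,0,0]],
    [0,[0,0,0],[0,0,0]]
  ]
}}

```text
clock: 27.7
tool_pos: [0.5628, 0.1616, 0.0508]
orientation: [-179.9, 0.2, -142.4]
force: [-0.4, 0.3, 0.4]
opening: 0.0859
```

```bash
python3 st.py; python3 - <<'E'
from h import *
s=snapshot("side");c=s["color"];cv2.imwrite("pics/p1.png",cv2.resize(c[110:230,260:370],None,fx=5,fy=5,interpolation=cv2.INTER_CUBIC)[:600])
E
```

```text
[0.5628 0.1616 0.0508] [-1.7992e+02  1.7000e-01 -1.4239e+02] J [ 35.2  21.9 -23.2   0.1 -44.7   2.3] F [-0.4  0.3  0.4] M [ 0.02 -0.03 -0.  ] 0.0859 27.7
tilt fix units [-0.0001  0.0005] end xy [0.563  0.1616 0.0008] shift units to (.612,-.1245): [ 0.1968 -1.1443]
```

View pics/p1.png

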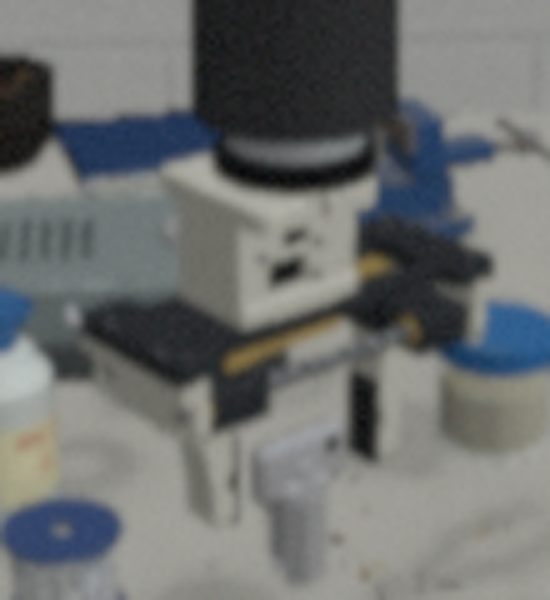

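Call:
{"name": "send_rows", "arguments": {
  "commands": [
    [0,[0,0,0.02],[0,0,0]],
    [0,[0,0,0.03],[0,0,0]],
    [0,[0,0,0.04],[0,0,0]],
    [0,[0,0,0.06],[0,0,0]],
    [0,[0,0,0.1],[0,0,0]],
    [0,[0,0,0.14],[0,0,0]],
    [0,[0,0,0.16],[0,0,0]],
    [0,[0,0,0.16],[0,0,0]],
    [0,[0,0,0],[0,0,0]]
  ]
}}

```text
clock: 28.65
tool_pos: [0.5618, 0.1603, 0.2413]
orientation: [-179.8, 0.3, -142.4]
force: [0.7, 0.1, -0.5]
opening: 0.0875
```

Call:
{"name": "send_rows", "arguments": {
  "commands": [
    [0,[-0.1,0.14,0.05],[0,0,0]],
    [0,[-0.1,0.14,0.05],[0,0,0]],
    [0,[-0.1,0.14,0],[0,0,0]],
    [0,[-0.1,0.14,0],[0,0,0]],
    [0,[-0.1,0.14,0],[0,0,0]],
    [0,[-0.1,0.14,0],[0,0,0]],
    [0,[-0.1,0.14,0],[0,0,0]],
    [0,[-0.1,0.14,0],[0,0,0]],
    [0,[-0.1,0.14,0],[0,0,0]],
    [0,[0,0.14,0],[0,0,0]],
    [0,[0,0,0],[0,0,0]],
    [0,[0,0,0],[0,0,0]]
  ]
}}

```text
clock: 29.85
tool_pos: [0.3254, 0.5214, 0.2815]
orientation: [179.8, 1.3, -142.5]
force: [0.1, -0.3, 0.1]
opening: 0.0876
```

```bash
python3 st.py; python3 - <<'E'
from h import *
import pickle
a=pickle.load(open("top0.pkl","rb"))["color"]
s=snapshot("top");cv2.imwrite("pics/f_top.png",s["color"]); P=cloud(s)
d=cv2.absdiff(a,s["color"]).max(2); cv2.imwrite("pics/f_diff.png",np.clip(d.astype(int)*3,0,255).astype(np.uint8))
s2=snapshot("side");cv2.imwrite("pics/f_side.png",s2["color"])
m=(P[...,2]>.07)&(P[...,2]<.09)&(np.hypot(P[...,0]-.562,P[...,1]-.161)<.04);print(m.sum(),P[m].mean(0))
E
```

```text
[0.3254 0.5214 0.2815] [ 179.8     1.31 -142.52] J [ 76.6  12.4  -3.8   0.7 -72.7 -39.4] F [ 0.1 -0.3  0.1] M [-0.06 -0.01 -0.04] 0.0876 29.85
tilt fix units [-0.0027  0.0025] end xy [0.3262 0.5222 0.2315] shift units to (.612,-.1245): [ 1.1462 -2.5835]
140 [0.56005011 0.16083865 0.07889255]
```

View pics/f_top.png

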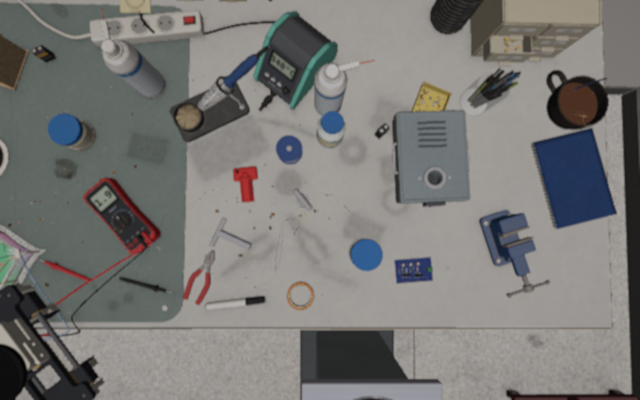

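View pics/f_diff.png

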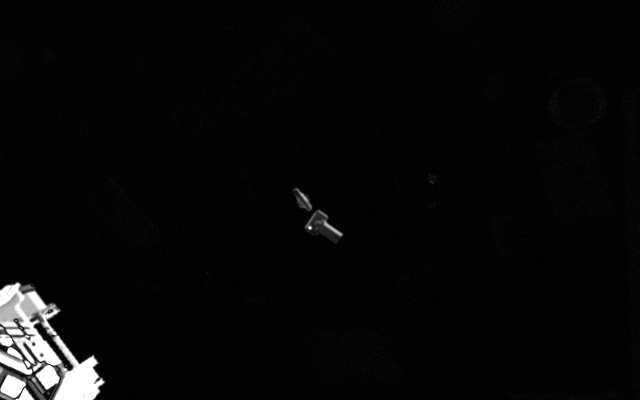

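View pics/f_side.png

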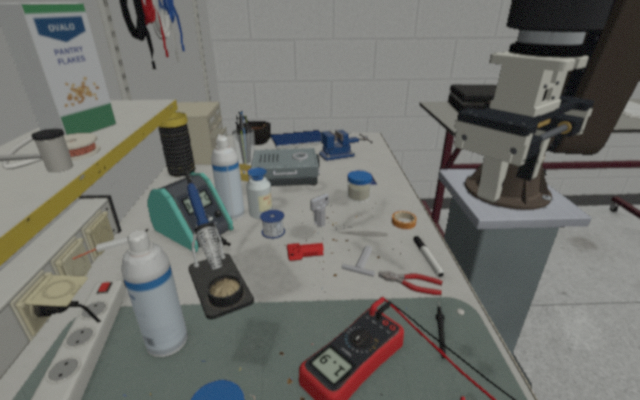

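The top difference picture shows three changes apart from the arm: the key gone from (322,226), the key standing at (302,200), and the bar and rod of the lock at (432,180–205). The side view shows the key upright at (319,210). Handing in.

```bash
python3 -c "
from plant import order
print(order.close_job())"
```

```text
the job is handed in; nothing more can be done
None
```

The safe is locked, and its key stands upright on the worktop at about (0.560, 0.161). I handed the job in at about 30 s with the arm clear of everything; no verdict was reported.

**What I did**
- I lifted the key by its wing, stood it upright on the bench and took it again from above.
- I had seen the drive bar's angle with the wrist camera, so the key was in line before it went in. It slid over the bar to the floor without catching, so I did not need to feel to and fro.
- I turned it clockwise until the moment rose from about 0.2 to 0.87 N m, which I took for the hard stop. Then I eased back into the play, drew the key out and set it down.

**Last checks**
- **Lock:** the bar went from −65.9° to −135.8°, about 1.22 rad against the 1.2 rad expected. The gripper turned about 84°, more than lock travel plus play (about 76°). I put the difference down to flex or slight slip in the jaws.
- **Key:** its top is about 79 mm up in the depth image, and it looks upright in the side view.
- **Bench:** comparing the top view before and after, only the key's old and new places, the lock and rod, and the arm changed. The other key and everything else look unmoved.
- **Forces:** in the well I never read more than about 1 N upwards. The largest reading of the whole job was about 40 N in all (37.5 N of it vertical), held for one step. It came when I tested whether the gripped key had reached the bench while first standing it up. It went through the key, not the arm or the gripper's body, but it was firmer than it needed to be.

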